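# Hang the cooled mirror frame on the T-bar

## Task

A flat brass hand-mirror frame has cooled under a steel weight on the white soldering board. Stand the weight on the firebrick beside the spare one, then slide the thin frame flat along the board until about half of its handle sticks out over the edge nearest the robot, pinch the handle there and lift the frame off. Hang the frame by its ring on the empty near arm of the T-bar stand, so that it is left hanging still with its handle down; do not let the frame or weight fall, and leave the twin frame, the spare weight and the tools where they are.

Things in the scene. Friction and masses are not known exactly. Their poses are not given: they have to be found in the camera images.
- frame: Loose flat brass frame, 85 g, 2.5 mm thick: ring 84 mm outside, 60 mm inside (open), with a straight handle 20 mm wide, 70 mm long. Origin: ring's axis, underside; z normal to the plate, up; handle runs along -x to 112 mm from the origin. Lies on the board, handle to the near edge within 20 degrees; too thin to grip there. Mass centre 27 mm from the hole's centre towards the handle.
- frame_eye (a point): Centre of the ring's hole in the frame, at mid thickness; axes as the frame. Once hung on the bar and let go, the frame swings freely for a few seconds before it hangs still.
- frame_tail (a point): Middle of the free end of the frame's handle, 112 mm from the hole's centre, at mid thickness.
- weight: Dark steel cylinder, 36 mm diameter, 32 mm high, about 250 g, loose, standing upright on the frame where handle and ring join. Origin at the centre of its underside, z along its axis.
- board: White stained soldering board, 200 mm square, 12 mm thick, fixed on two cut bricks (130 by 60 by 50 mm, set back 50 mm from the near edge); its flat top is 62 mm above the bench. Origin on the bench under its centre; its x axis points away from the robot, square to the near edge (turned by up to 0.15 rad).
- board_edge (a point): Middle of the board's edge nearest the robot, on the top surface; axes as the board: -x is out over the edge. There is open space under the part that overhangs.
- brick: Pale fixed firebrick lying flat, 230 (x) by 114 (y) by 64 mm high, on the left or right of the board. Origin on the bench under the middle of its far end; x along its length, away from the robot (turned by up to 0.1 rad), so the brick covers x from -230 mm to 0. The spare weight stands on its far half; the near half is empty.
- spare_weight: Bystander: rusty brown steel weight of the same size (36 mm diameter, 32 mm high), standing on the far half of the firebrick. Origin at the centre of its underside.
- stand: Fixed T-bar jewellery stand on the other side of the board from the brick: round dark wooden foot 110 mm across and 18 mm high, steel post 14 mm thick in its middle, and on top a horizontal steel bar 200 mm long. Origin on the bench under the post; its x axis runs along the bar, away from the robot (turned by up to 0.35 rad).
- bar (a point): Where the axis of the T-bar crosses the post, 210 mm above the bench. The bar is 10 mm thick and runs 100 mm to either side along x (axes as the stand); the near arm, along -x, is empty and its end is free.
- bar_tip (a point): Centre of the ball, 18 mm across, at the free end of the near arm, on the bar's axis.
- twin: Bystander: finished frame identical to the work piece, hanging loose by its ring on the far arm of the T-bar, handle down. Origin and axes as the frame.
- cutters: Bystander: loose cutting pliers with yellow handles, about 125 mm long, lying on the bench in front and to the left.
- file: Bystander: loose flat file with a wooden handle, about 190 mm long, lying on the bench behind the board.
- tweezers: Bystander: loose steel tweezers, 145 mm long, lying on the bench in front and to the right.
Mind the look-alikes: they are no part of the job. What is shaped like the frame but black or purple is not meant.

How it is judged:
By the outcome, as a careful person would: the job done as asked, in the order asked, and still so for the second after the job is handed in, with the robot touching nothing.
It also fails if it takes over 72 s, if anything falls off the work surface, if the arm or the gripper's body presses on something with over 40 N, if the wrist force passes 120 N, or if a joint passes its speed limit or range.

## Robot

A 7-joint arm with a two-finger parallel gripper is mounted at the origin on the work surface. World frame = base frame: x ahead of the robot, y to its left, z up, the work surface at z = 0. Lengths are in m, angles in rad, forces in N, time in s.
With the tool pointing down it reaches from about 0.4 to 0.85 m from the base axis. Payload 10.4 kg.
Tool frame: the origin (TCP) lies between the finger pads; the fingertips stand manip.finger_overhang ahead of it and the grasp point (between the pads) lies 11 mm behind it (manip.finger_overhang is the distance from the TCP to the fingertips, in m); x points along the fingers, z is the direction in which the jaws open and shut, and the axes are right-handed (so a half turn about x gives the same grasp; the last joint's range is limited). The gripper opens to 85 mm and grips with 20 to 120 N. Pads are 22 mm wide; open, the fingers measure 114 mm over their backs; the gripper's body (76 mm by 85 mm) begins 54 mm behind the grasp point. The pads swing forward as they close: fully open they stand 13 mm farther back than shut.
Start: joints at [-1.337, 0.332, -0.065, 1.46, 0.022, 1.35, -0.088], TCP at [0.159, 0.605, 0.202] pointing down, gripper open.
Joint ranges: [-2.6, 2.6], [-0.5, 2.12], [-1.47, 1.34], [0.16, 2.42], [-1.27, 4.41], [0.06, 2.06], [-2.6, 2.6]. Speed limits (rad/s): [2.22, 2.22, 2.79, 2.79, 3.14, 3.14, 3.14].

## Interface

Orientations are given as a unit quaternion [x, y, z, w].
In Python, from workcell import get_obs, camera, workorder, manip gives the robot as it stands. The module is installed in compiled form; this text tells all that it offers.
- The arm moves only by the tool play_rows, never from a script. Its argument "increments" is text: rows parted by semicolons, each of 4 numbers parted by spaces: the shift along the tool's x, y, z in m, then the turn about the tool's x in rad. A call has 1 to 20 rows; each row shifts and turns the pose as measured when the row begins, along the tool's axes as they then stand; what a row does not reach is not made up. A row lasts 1/10 s, in which the tool goes at most 50 mm and 8.59 degrees, less where a joint would pass 70% of its speed; a pose out of reach is approached as far as the arm can. A call is refused whole if a number of a shift passes 0.05 or a number of a turn 0.15, either way. A call with a gripper value outside its range is refused whole. "hand" is the gripper command: -1 is fully open, 1 is shut, values between are in proportion, set as the call begins (left out, the last holds). The fingers move at their own pace and stop on an object; "squeeze" is the grip in N (left out, the last holds). Time passes only in rows, so rows that do not move let the fingers close. It gives the time, the measured TCP pose, the force and the opening at its end, in the units of the state.
- get_obs(): the state, without advancing time (a new reading comes with each control period).
- camera(name): name is "scene" or "top" or "wrist"; returns a dict with "img" (480x640x3 uint8, blue, green, red), "fov_y" (degrees; the focal length in pixels is half the picture's height over the tangent of half this angle, whatever the lens; pixels are square), "cx", "cy" (the principal point, pixels), "R" (3x3) and "t" (3): a world point X has camera coordinates R X + t; the wrist camera has in their place "tool_from_camera" (4x4, takes a point from camera to tool coordinates, whose origin is the TCP and whose axes are the tool frame's). Camera axes: x right, y down, z forward; pixel columns grow to the right and rows downward; lengths in m; the calibration is good to about 2 mm. A picture is of the moment at which its call begins: read the wrist's pose just before it. There is no depth.
- workorder.hand_in(): hands the job in, once; it reports no verdict.
The state is a dict: "clock": time; "joint_pos": joint angles; "joint_velocities": joint speeds; "tau": joint torques, N m; "position": TCP position; "ee_rot": TCP orientation; "ft_force": force on the tool from outside, world axes, zero at the start; "torque": the same for the moment, N m; "grip_width": opening from 0.0 (shut) to 1.0 (fully open).
Only numpy, scipy, OpenCV 4.12 (cv2) and the standard library are available. Lean on these libraries where they do the work, as an engineer would, in place of code of your own. Each camera call takes 0.05 s, during which the arm holds its last target.

## Working session

There is one attempt and no reset: what is moved stays moved. The work goes in short steps, Python scripts to look and compute and a tool call to move; the robot and the scene stay as the last step left them, time stands still between calls to the robot, and variables do not carry over. Pictures are saved under pics/ and viewed, and the job is handed in when it is done.

Besides the shell and the picture viewer there is one more tool, called after "Request:" by a JSON object that holds its "name" and its "arguments". play_rows: Moves the arm, as the interface text tells. Its arguments: {"type":"object","properties":{"increments":{"type":"string"},"hand":{"type":"number"},"squeeze":{"type":"number"}},"required":["increments"]}

```bash
mkdir -p pics; ls; python3 - <<'E'
from workcell import get_obs,camera,manip
import cv2
print(get_obs()); print(manip.finger_overhang, [a for a in dir(manip) if a[0]!='_'])
for n in ["scene","top","wrist"]:
    c=camera(n); cv2.imwrite(f"pics/{n}0.png",c["img"]); print(n,{k:v for k,v in c.items() if k!='img'})
E
```

```text
pics
{'clock': 0.0, 'joint_pos': array([-1.33656632,  0.33286329, -0.06466763,  1.46093228,  0.0216448 ,
        1.3498988 , -0.08852404]), 'joint_velocities': array([-0.00104663, -0.00141389, -0.00228283, -0.00075229, -0.00091302,
        0.00203841, -0.00015122]), 'tau': array([ 1.56335618e-04, -6.25446296e+01,  4.91460145e-02, -3.91602230e+01,
        1.62475300e-02,  1.00113181e-02,  1.51330391e-05]), 'position': array([0.15869727, 0.60409227, 0.20122557]), 'ee_rot': array([-0.43218089,  0.56028562,  0.43150922,  0.55955294]), 'ft_force': array([ 0.27804859, -0.2908336 , -0.72140133]), 'torque': array([0.01317956, 0.00702108, 0.00512336]), 'grip_width': 0.9996723994710289}
0.008 ['MotionError', 'finger_overhang']
scene {'fov_y': 55.05328339465013, 'cx': 322.7692504539082, 'cy': 237.26209235082237, 'R': array([[-0.09106841,  0.99583512,  0.00435319],
       [ 0.75967313,  0.07229668, -0.64627388],
       [-0.64389695, -0.05554813, -0.76309313]]), 't': array([ 0.04114096, -0.33064793,  1.32945699])}
top {'fov_y': 48.862797265495125, 'cx': 317.1452031609217, 'cy': 236.1672127261516, 'R': array([[-1.44141719e-02, -9.99896110e-01, -1.95228578e-05],
       [-9.80706539e-01,  1.41413483e-02, -1.94973605e-01],
       [ 1.94953625e-01, -2.79123688e-03, -9.80808489e-01]]), 't': array([0.00428711, 0.58558916, 1.02423165])}
wrist {'fov_y': 66.95609756180843, 'cx': 325.19485395326734, 'cy': 239.14708970596254, 'tool_from_camera': array([[ 4.45610053e-04, -2.86965247e-01,  9.57940890e-01,
        -1.72270392e-01],
       [-4.53576633e-05, -9.57940990e-01, -2.86965255e-01,
         7.28206863e-02],
       [ 9.99999900e-01,  8.44246422e-05, -4.39884208e-04,
         1.02366540e-03],
       [ 0.00000000e+00,  0.00000000e+00,  0.00000000e+00,
         1.00000000e+00]])}
```

View pics/scene0.png

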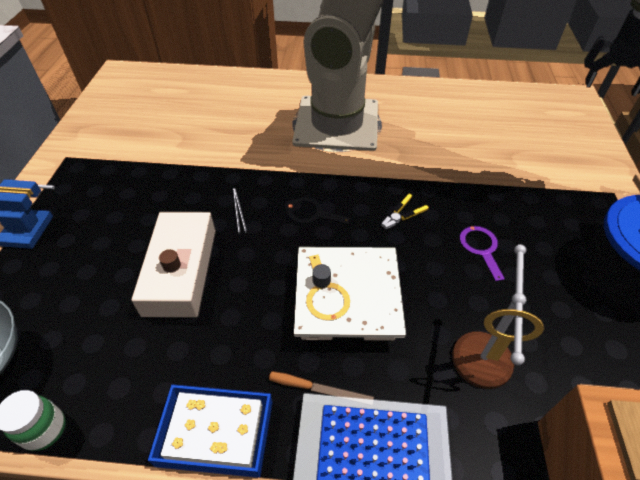

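View pics/top0.png

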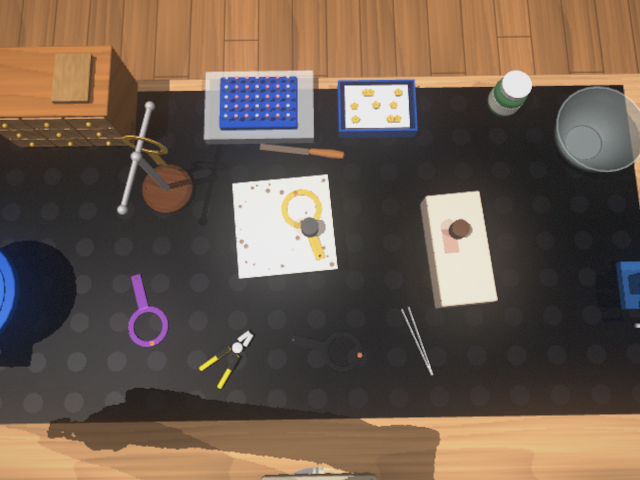

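View pics/wrist0.png

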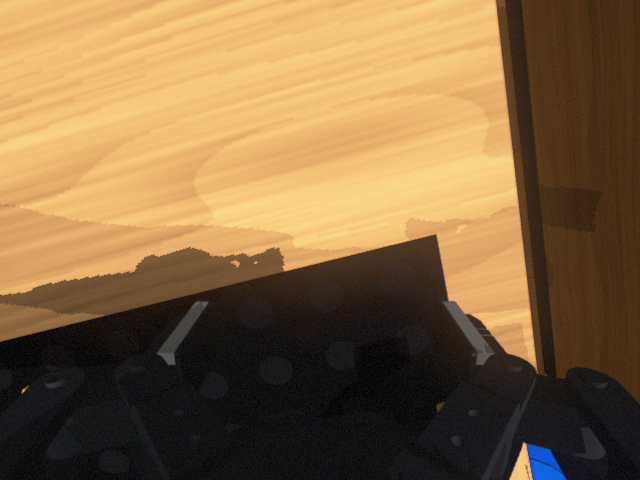

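The scene camera faces the robot. The brass frame is on the white board (top view, ring about (302,208), handle end about (320,257)), with the dark weight at about (312,227). The twin hangs at (145,147), and the brown spare weight is on the brick at (460,229). The purple frame (148,325) and black frame (340,350) on the bench are decoys. I'll crop in next.

```bash
cat > h.py <<'E'
import numpy as np, cv2
from workcell import get_obs,camera
from scipy.spatial.transform import Rotation as Ro
def K(c):
    f=240/np.tan(np.radians(c["fov_y"])/2); return f,c["cx"],c["cy"]
def pose(c,tool=None):
    if "R" in c: return c["R"],c["t"]
    p,q=tool; T=np.eye(4); T[:3,:3]=Ro.from_quat(q).as_matrix(); T[:3,3]=p
    M=np.linalg.inv(T@c["tool_from_camera"]); return M[:3,:3],M[:3,3]
def bp(c,uv,z,tool=None):
    f,cx,cy=K(c); R,t=pose(c,tool); o=-R.T@t
    d=R.T@np.array([(uv[0]-cx)/f,(uv[1]-cy)/f,1]); return o+d*(z-o[2])/d[2]
def pj(c,X,tool=None):
    f,cx,cy=K(c); R,t=pose(c,tool); x=np.atleast_2d(X)@R.T+t
    return np.c_[x[:,0]/x[:,2]*f+cx,x[:,1]/x[:,2]*f+cy]
def tri(l):
    A=[];b=[]
    for c,uv,*tool in l:
        f,cx,cy=K(c); R,t=pose(c,*(tool or [None]))
        for k,(p,q) in enumerate([(uv[0],cx),(uv[1],cy)]):
            r=R[k]*f-(p-q)*R[2]; A.append(r); b.append(-(t[k]*f-(p-q)*t[2]))
    x,res,_,_=np.linalg.lstsq(np.array(A),np.array(b),rcond=None); return x,np.abs(np.array(A)@x-b).max()
def crop(c,x0,y0,w,h,s,name,img=None):
    im=(c["img"] if img is None else img)[y0:y0+h,x0:x0+w]; cv2.imwrite("pics/"+name,cv2.resize(im,None,fx=s,fy=s,interpolation=cv2.INTER_CUBIC))
def tool():
    o=get_obs(); return o["position"],o["ee_rot"]
E
python3 - <<'E'
from h import *
c=camera("top"); crop(c,220,165,130,120,5,"t_board.png"); crop(c,100,90,100,130,4,"t_stand.png"); crop(c,410,180,100,135,4,"t_brick.png")
c=camera("scene"); crop(c,280,240,140,110,5,"s_board.png"); crop(c,440,235,120,160,4,"s_stand.png"); crop(c,130,205,90,120,4,"s_brick.png")
E
```

```text
(no output)
```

View pics/t_board.png

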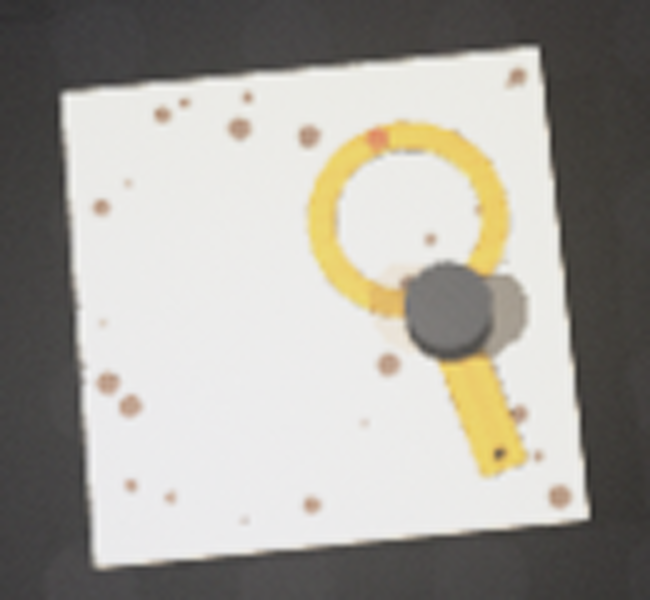

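View pics/t_stand.png

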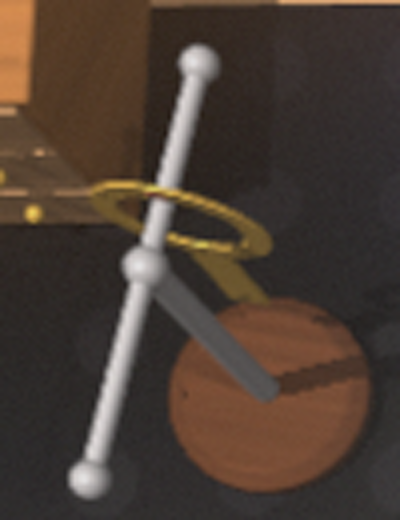

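View pics/t_brick.png

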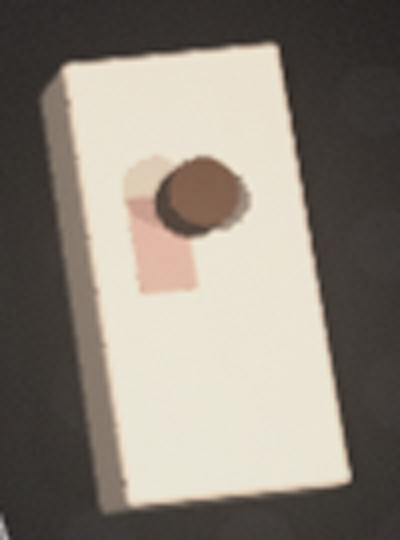

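View pics/s_board.png

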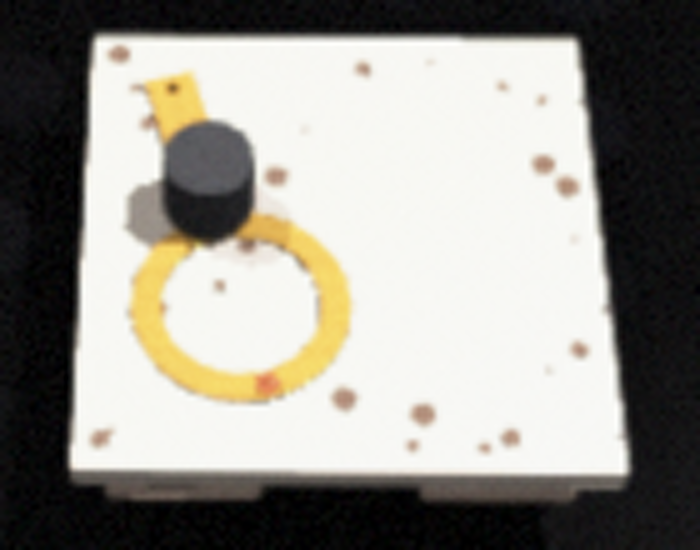

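View pics/s_stand.png

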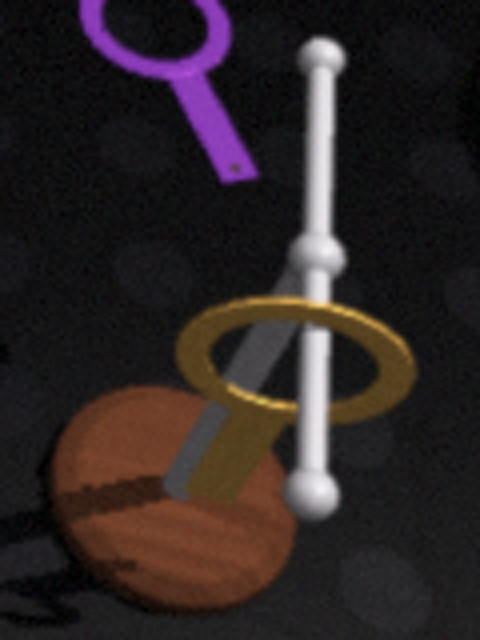

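View pics/s_brick.png

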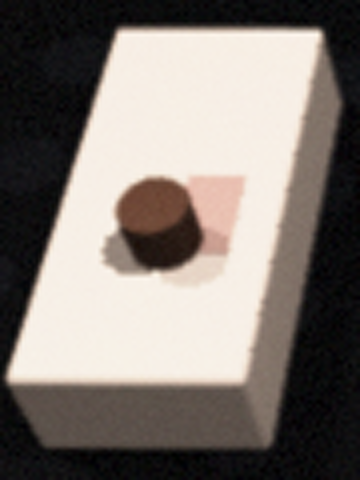

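```bash
python3 - <<'E'
from h import *
np.set_printoptions(precision=4,suppress=True)
c=camera("top"); s=camera("scene")
B=lambda u,v,z:bp(c,(220+u/5,165+v/5),z); S=lambda u,v,z:bp(s,(280+u/5,240+v/5),z)
cs=[B(*p,.062) for p in [(61,92),(540,47),(588,520),(95,568)]]
print("board far-L,far-R,near-R,near-L",cs,[np.linalg.norm(cs[i]-cs[i-1]) for i in range(4)])
cs2=[S(*p,.062) for p in [(628,473),(70,468),(92,35),(578,38)]]; print("scene",cs2)
print("weight top",B(448,305,.0965),S(209,158,.0965),tri([(c,(220+448/5,165+305/5)),(s,(280+209/5,240+158/5))]))
print("ring",B(408,220,.0645),S(240,308,.0645),"tail",B(507,468,.0645),S(170,83,.0645))
T=lambda u,v:(100+u/4,90+v/4); U=lambda u,v:(440+u/4,235+v/4)
for n,a,b in [("near",(89,480),(322,59)),("mid",(145,265),(317,256)),("far",(199,63),(312,494))]: print(n,tri([(c,T(*a)),(s,U(*b))]))
print("foot",bp(c,T(270,395),.018))
print("brick",[bp(c,(410+u/4,180+v/4),.064) for u,v in [(68,65),(277,43),(350,482),(130,507)]])
print("spare",bp(c,(410+205/4,180+190/4),.096),bp(s,(130+157/4,205+207/4),.096))
E
```

```text
board far-L,far-R,near-R,near-L [array([0.6992, 0.171 , 0.062 ]), array([ 0.7159, -0.0287,  0.062 ]), array([ 0.5167, -0.0444,  0.062 ]), array([0.5002, 0.154 , 0.062 ])] [np.float64(0.1997777987581706), np.float64(0.20036623923253546), np.float64(0.19978689108067024), np.float64(0.19901961734910928)]
scene [array([0.7004, 0.1709, 0.062 ]), array([ 0.717 , -0.0276,  0.062 ]), array([ 0.5187, -0.0447,  0.062 ]), array([0.5013, 0.1552, 0.062 ])]
weight top [0.5986 0.0106 0.0965] [0.6014 0.0114 0.0965] (array([0.5993, 0.0109, 0.0934]), np.float64(0.1574870164247102))
ring [0.6416 0.027  0.0645] [0.6462 0.0273 0.0645] tail [ 0.538  -0.0121  0.0645] [ 0.5425 -0.0098  0.0645]
near (array([0.6078, 0.341 , 0.2091]), np.float64(0.05950760690419088))
mid (array([0.7069, 0.3206, 0.211 ]), np.float64(0.12534059655601482))
far (array([0.805 , 0.3014, 0.21  ]), np.float64(0.022577921879332052))
foot [0.7027 0.3179 0.018 ]
brick [array([ 0.6651, -0.2323,  0.064 ]), array([ 0.6754, -0.3412,  0.064 ]), array([ 0.4488, -0.3607,  0.064 ]), array([ 0.4381, -0.2506,  0.064 ])]
spare [ 0.5913 -0.2896  0.096 ] [ 0.5936 -0.2853  0.096 ]
```

```bash
cat >> h.py <<'E'
def go(target,yaw=None):
    """print tool-axis shift to the world target; yaw: wanted world angle of tool z (mod pi)"""
    p,q=tool(); M=Ro.from_quat(q).as_matrix(); d=M.T@(np.array(target)-p)
    zz=np.arctan2(M[1,2],M[0,2]); s="" 
    if yaw is not None:
        a=(zz-yaw+np.pi/2)%np.pi-np.pi/2   # turn about tool x (down) = -turn about world z
        s=" turn %.4f"%a
    o=get_obs()
    print("pos",p.round(4),"xax",M[:,0].round(3),"zyaw %.3f"%zz,"| shift",d.round(4),s,"| f",o["ft_force"].round(2),"w %.3f"%o["grip_width"],"t %.2f"%o["clock"],"j",o["joint_pos"].round(2))
E
python3 -c "
from h import *
go((.6,.011,.2),1.571)"
```

```text
pos [0.1587 0.6044 0.2018] xax [-0. -0. -1.] zyaw 1.314 | shift [ 0.002  -0.5775 -0.4619]  turn -0.2570 | f [-0.57  0.41  0.66] w 1.007 t 0.35 j [-1.34  0.33 -0.06  1.46  0.02  1.35 -0.09]
```

Request:
{"name": "play_rows", "arguments": {"increments": "0 0 0 -0.13;0 0 0 -0.127", "hand": -1, "squeeze": 40}}

```text
clock: 0.55
position: [0.1586, 0.6044, 0.2017]
ee_rot: [0.502, -0.499, -0.501, -0.498]
ft_force: [-0.4, -0.1, -0.3]
grip_width: 1.001
```

```bash
python3 -c "
from h import *
go((.6,.011,.2),1.571)"
```

```text
pos [0.1586 0.6044 0.2017] xax [ 0.    -0.001 -1.   ] zyaw 1.577 | shift [ 0.002  -0.4378 -0.596 ]  turn 0.0058 | f [-0.42 -0.1  -0.3 ] w 1.001 t 0.55 j [-1.31  0.33 -0.1   1.46  0.03  1.35  0.17]
```

Request:
{"name": "play_rows", "arguments": {"increments": "0 -0.024 -0.035 0;0 -0.024 -0.035 0;0 -0.024 -0.035 0;0 -0.024 -0.035 0;0 -0.024 -0.035 0;0 -0.024 -0.035 0;0 -0.024 -0.035 0;0 -0.024 -0.035 0;0 -0.024 -0.035 0;0 -0.024 -0.035 0;0 -0.026 -0.035 0;0 -0.026 -0.035 0;0 -0.026 -0.035 0;0 -0.026 -0.035 0;0 -0.026 -0.035 0;0 -0.026 -0.035 0;0 -0.026 -0.035 0;0 0 0 0"}}

```text
clock: 2.35
position: [0.6022, -0.0091, 0.2013]
ee_rot: [0.505, -0.494, -0.504, -0.497]
ft_force: [-1.2, 0.2, -0.4]
grip_width: 1.001
```

```bash
python3 -c "
from h import *
go((.6,.011,.075),1.571)
t=tool();c=camera('wrist');cv2.imwrite('pics/w1.png',c['img'])
print(pj(c,[(.6,.011,.0965),(.643,.027,.0645),(.54,-.011,.0645)],t))"
```

```text
pos [ 0.6022 -0.0091  0.2013] xax [ 0.004  0.002 -1.   ] zyaw 1.588 | shift [0.1263 0.0023 0.0199]  turn 0.0169 | f [-1.21  0.19 -0.38] w 1.001 t 2.35 j [-0.46  0.29  0.5   1.55 -0.15  1.33  1.64]
[[349.48635473 223.76317966]
 [363.06822745 261.20809379]
 [322.8650629  142.97253486]]
```

View pics/w1.png

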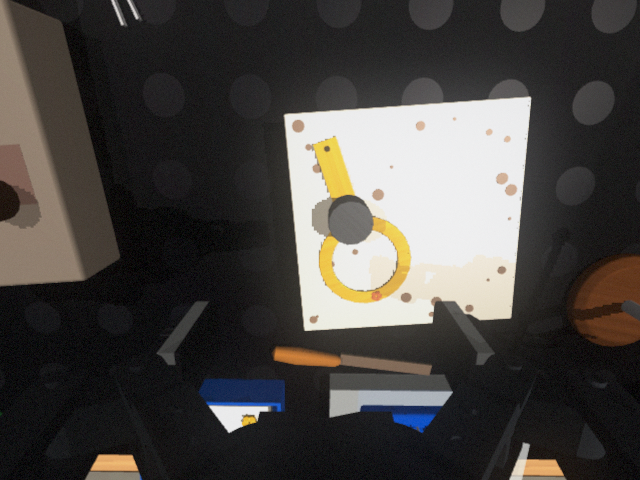

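Wrist view: weight top at about (352,218), ring at (364,259), handle end at (326,144). That agrees with my estimates to within a few mm.

```bash
python3 -c "
from h import *
t=tool();c=camera('wrist')
crop(c,300,120,130,200,4,'w1c.png')
for uv,z in [((352,218),.0965),((365,259),.0645),((326,144),.0645),((285.5,114),.062),((530,98),.062)]: print(bp(c,uv,z,t).round(4))"
```

```text
[0.5943 0.0157 0.0965]
[0.6397 0.0317 0.0645]
[ 0.5398 -0.0056  0.0645]
[ 0.5169 -0.0389  0.062 ]
[0.501  0.1576 0.062 ]
```

View pics/w1c.png

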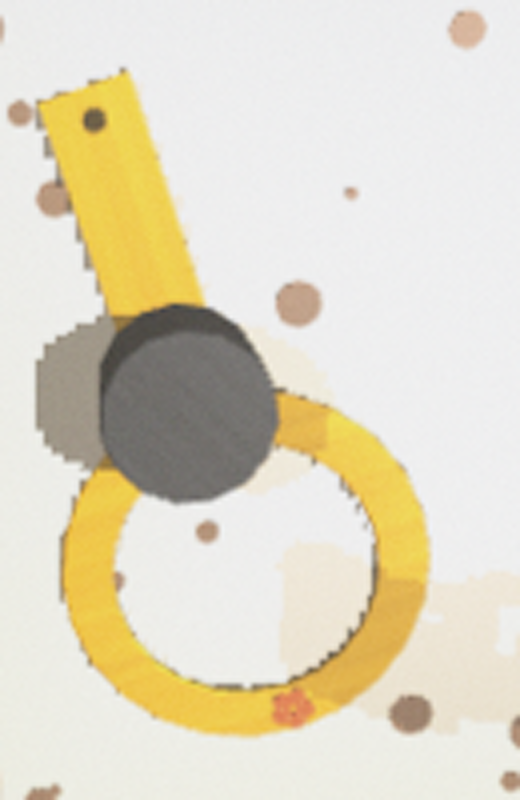

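Request:
{"name": "play_rows", "arguments": {"increments": "0.02 0.001 0.006 0;0.02 0.001 0.006 0;0.02 0 0.005 0;0.02 0 0.002 0;0.015 0 0 0;0 0 0 0;0 0 0 0"}}

```text
clock: 3.15
position: [0.5958, 0.028, 0.1051]
ee_rot: [-0.507, 0.487, 0.511, 0.495]
ft_force: [-0.2, -1.2, -0.1]
grip_width: 0.999
```

```bash
python3 -c "
from h import *
go((.6,.01,.076),1.571)"
```

```text
pos [0.5958 0.028  0.1051] xax [ 0.004  0.012 -1.   ] zyaw 1.606 | shift [ 0.0289 -0.0035 -0.0185]  turn 0.0350 | f [-0.2  -1.22 -0.07] w 0.999 t 3.15 j [-0.49  0.36  0.46  1.69 -0.18  1.14  1.63]
```

Request:
{"name": "play_rows", "arguments": {"increments": "0 0.002 -0.009 0.017;0 0.001 -0.006 0.015;0 0 -0.002 0;0 0 0 0;0 0 0 0"}}

```text
clock: 3.65
position: [0.5943, 0.0096, 0.1084]
ee_rot: [-0.499, 0.495, 0.501, 0.505]
ft_force: [0.3, 0.1, -0.5]
grip_width: 1.0
```

```bash
python3 -c "
from h import *
go((.6,.01,.076),1.571)"
```

```text
pos [0.5943 0.0096 0.1084] xax [ 0.008  0.013 -1.   ] zyaw 1.571 | shift [ 0.0325 -0.0054  0.    ]  turn -0.0001 | f [ 0.27  0.06 -0.49] w 1.000 t 3.65 j [-0.47  0.35  0.47  1.69 -0.18  1.14  1.62]
```

Request:
{"name": "play_rows", "arguments": {"increments": "0.01 -0.002 0 0;0.01 -0.002 0 0;0.007 -0.001 0 0;0.003 0 0 0;0 0 0 0;0 0 0 0"}}

```text
clock: 4.25
position: [0.5995, 0.0105, 0.0745]
ee_rot: [-0.499, 0.495, 0.502, 0.505]
ft_force: [0.1, -0.3, 0.5]
grip_width: 0.999
```

```bash
python3 -c "
from h import *
go((.6,.01,.076),1.571)
t=tool();c=camera('wrist');cv2.imwrite('pics/w2.png',c['img'])"
```

```text
pos [0.5995 0.0105 0.0745] xax [ 0.007  0.013 -1.   ] zyaw 1.572 | shift [-0.0015 -0.0005 -0.0005]  turn 0.0007 | f [ 0.1  -0.31  0.46] w 0.999 t 4.25 j [-0.46  0.39  0.46  1.71 -0.21  1.08  1.64]
```

View pics/w2.png

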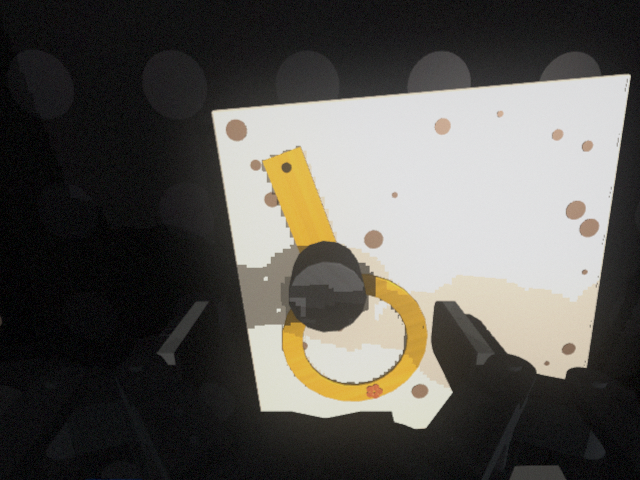

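Request:
{"name": "play_rows", "arguments": {"increments": "0 0 0 0;0 0 0 0;0 0 0 0;0 0 0 0;0 0 0 0;0 0 0 0;0 0 0 0;0 0 0 0", "hand": 1, "squeeze": 40}}

```text
clock: 5.1
position: [0.6002, 0.0106, 0.0758]
ee_rot: [-0.499, 0.494, 0.501, 0.505]
ft_force: [-0.5, -0.2, -0.4]
grip_width: 0.002
```

```bash
python3 -c "
from h import *
go((.6,.01,.18),1.571)
t=tool();c=camera('wrist');cv2.imwrite('pics/w3.png',c['img'])"
```

```text
pos [0.6002 0.0106 0.0758] xax [ 0.009  0.014 -1.   ] zyaw 1.572 | shift [-0.1042 -0.0007  0.0008]  turn 0.0007 | f [-0.48 -0.24 -0.39] w 0.002 t 5.10 j [-0.46  0.39  0.46  1.71 -0.21  1.08  1.64]
```

View pics/w3.png

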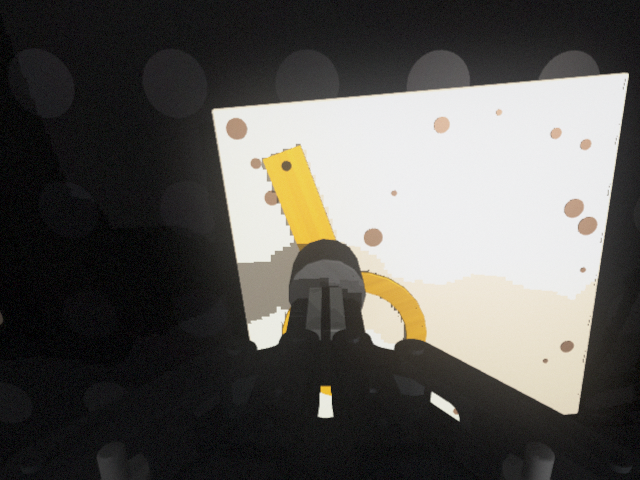

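```bash
python3 -c "
from h import *
t=tool();c=camera('wrist')
print(pj(c,[(.6,.0106,.0678),(.6,.01,.0965),(.6,.01,.0645),(.6,.0106,.087)],t))
crop(c,240,200,180,160,4,'w3c.png')
c=camera('scene');crop(c,260,200,160,140,5,'s3.png');print(pj(c,[(.6,.0106,.0678),(.6,.01,.0965),(.6,.01,.0645)]))
c=camera('top');crop(c,240,160,120,120,5,'t3.png')"
```

```text
[[323.38170986 272.13813679]
 [322.59154982 296.10528156]
 [322.22350635 269.81607947]
 [323.71241241 287.3366214 ]]
[[321.39975386 279.70786078]
 [321.11483929 270.92296492]
 [321.08825222 280.66366219]]
```

View pics/w3c.png

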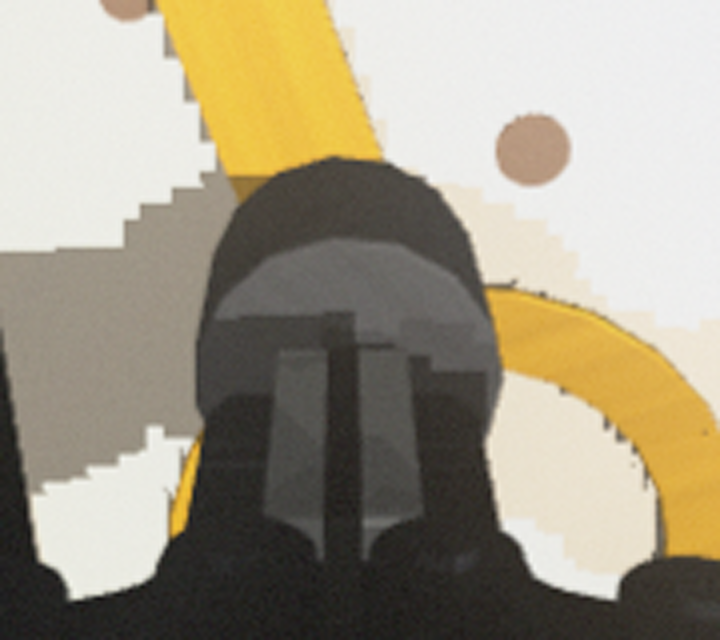

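View pics/s3.png

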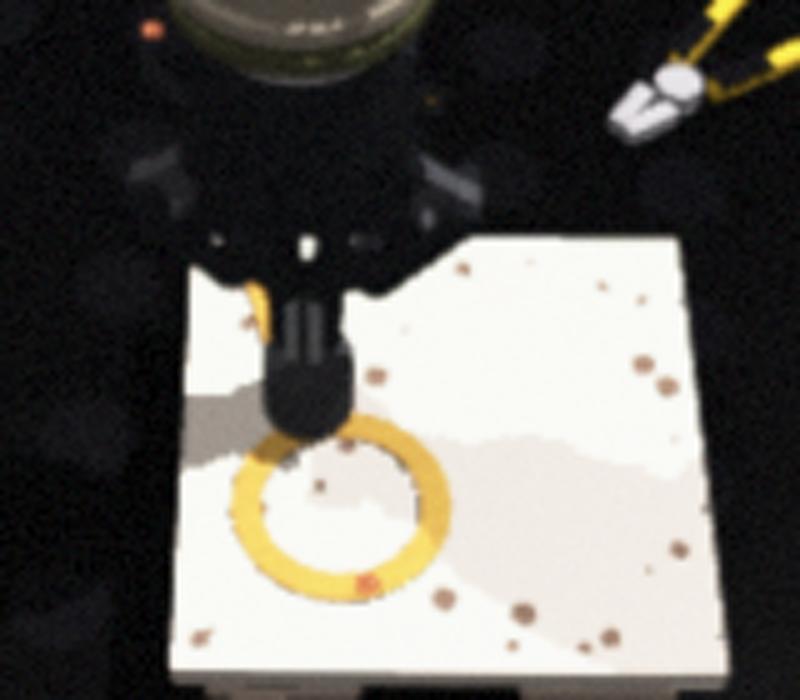

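View pics/t3.png

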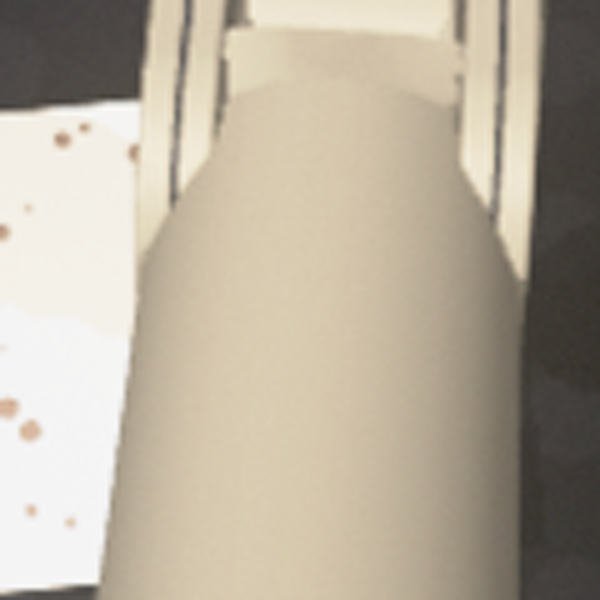

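```bash
python3 -c "
from h import *
t=tool();c=camera('wrist');s=camera('scene')
for v in (281,285,288):
  for w in (271.5,273): print(v,w,tri([(c,(325,v),t),(s,(321,w))]))
print(get_obs())"
```

```text
281 271.5 (array([0.59587277, 0.01009492, 0.0889754 ]), np.float64(0.40032523114219565))
281 273 (array([0.59719883, 0.01018922, 0.08595059]), np.float64(0.38023985005094474))
285 271.5 (array([0.59713978, 0.0101586 , 0.09072101]), np.float64(0.3696531491063202))
285 273 (array([0.59848665, 0.01025388, 0.08773709]), np.float64(0.34903278947080807))
288 271.5 (array([0.59807761, 0.01020573, 0.09201321]), np.float64(0.34694863576827695))
288 273 (array([0.59943982, 0.01030173, 0.08905944]), np.float64(0.3259341633417212))
{'clock': 5.4, 'joint_pos': array([-0.45793567,  0.39286937,  0.46060189,  1.70811732, -0.20943738,
        1.07819345,  1.64215618]), 'joint_velocities': array([-0.00052079,  0.00184737,  0.00025559,  0.00101492, -0.00115916,
       -0.00071407,  0.00018126]), 'tau': array([ 5.66904455e-04, -5.70513332e+01,  7.69342929e+00, -3.49124479e+01,
       -5.05635305e-02, -3.81765689e-02, -1.69583473e-05]), 'position': array([0.60014373, 0.01059898, 0.07581317]), 'ee_rot': array([-0.49898078,  0.49424745,  0.50143858,  0.50526923]), 'ft_force': array([ 0.23443612, -0.23402424,  0.17989667]), 'torque': array([-0.04779367, -0.02508023, -0.01983556]), 'grip_width': 0.003970842193011622}
```

Observation: the jaws shut on nothing. The pictures put the shut tips at about z=0.108, roughly 32 mm behind the TCP rather than 8 mm ahead of it. I'll confirm that with a gentle touch on the weight's top.

Request:
{"name": "play_rows", "arguments": {"increments": "0.002 0 0 0;0.002 0 0 0;0.002 0 0 0;0 0 0 0;0 0 0 0"}}

```text
clock: 5.9
position: [0.6, 0.0107, 0.069]
ee_rot: [-0.499, 0.494, 0.502, 0.505]
ft_force: [0.7, -1.0, 0.7]
grip_width: -0.001
```

```bash
python3 -c "
from h import *
go((.6,.01,.064),1.571)
c=camera('wrist');crop(c,240,200,180,160,4,'w4c.png')
s=camera('scene');crop(s,260,200,160,140,5,'s4.png')"
```

```text
pos [0.6    0.0107 0.069 ] xax [ 0.008  0.013 -1.   ] zyaw 1.572 | shift [ 0.005   0.0001 -0.0007]  turn 0.0008 | f [ 0.74 -1.01  0.7 ] w -0.001 t 5.90 j [-0.46  0.4   0.46  1.71 -0.21  1.07  1.65]
```

View pics/w4c.png

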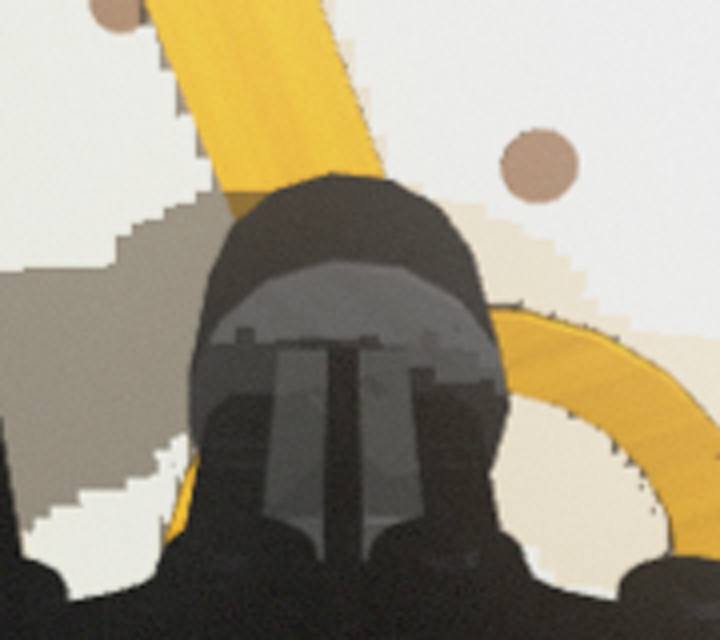

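View pics/s4.png

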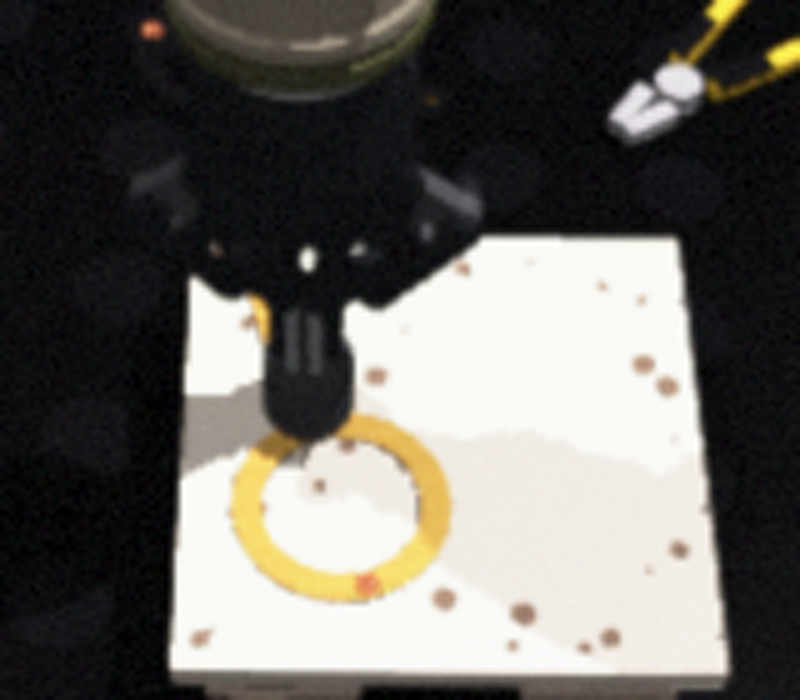

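Request:
{"name": "play_rows", "arguments": {"increments": "0.0015 0 0 0;0.0015 0 0 0;0 0 0 0;0 0 0 0"}}

```text
clock: 6.4
position: [0.6008, 0.0105, 0.0679]
ee_rot: [-0.499, 0.494, 0.501, 0.506]
ft_force: [0.3, -0.4, 0.4]
grip_width: -0.003
```

Request:
{"name": "play_rows", "arguments": {"increments": "0.0015 0 0 0;0 0 0 0;0 0 0 0"}}

```text
clock: 6.7
position: [0.6013, 0.0104, 0.0675]
ee_rot: [-0.499, 0.493, 0.501, 0.506]
ft_force: [-0.6, -0.5, 0.2]
grip_width: -0.0
```

Request:
{"name": "play_rows", "arguments": {"increments": "0.002 0 0 0;0.002 0 0 0;0 0 0 0"}}

```text
clock: 7.0
position: [0.6022, 0.0102, 0.068]
ee_rot: [-0.499, 0.493, 0.501, 0.507]
ft_force: [0.4, -0.2, -0.7]
grip_width: -0.004
```

Request:
{"name": "play_rows", "arguments": {"increments": "0.002 0 0 0;0.001 0 0 0;0 0 0 0"}}

```text
clock: 7.3
position: [0.603, 0.0101, 0.0676]
ee_rot: [-0.499, 0.492, 0.501, 0.508]
ft_force: [0.4, -0.1, -0.3]
grip_width: 0.001
```

Request:
{"name": "play_rows", "arguments": {"increments": "0.004 0 0 0"}}

```text
clock: 7.4
position: [0.6042, 0.0098, 0.067]
ee_rot: [-0.499, 0.491, 0.5, 0.509]
ft_force: [-23.6, -2.0, 65.3]
grip_width: -0.0
```

```bash
python3 -c "
from h import *
go((.6,.01,.064),1.571)
c=camera('wrist');crop(c,240,200,180,160,4,'w5c.png')"
```

```text
pos [0.6042 0.0098 0.067 ] xax [ 0.017  0.018 -1.   ] zyaw 1.570 | shift [0.003  0.0043 0.0001]  turn -0.0008 | f [-23.57  -1.99  65.34] w -0.000 t 7.40 j [-0.45  0.4   0.46  1.71 -0.22  1.05  1.65]
```

View pics/w5c.png

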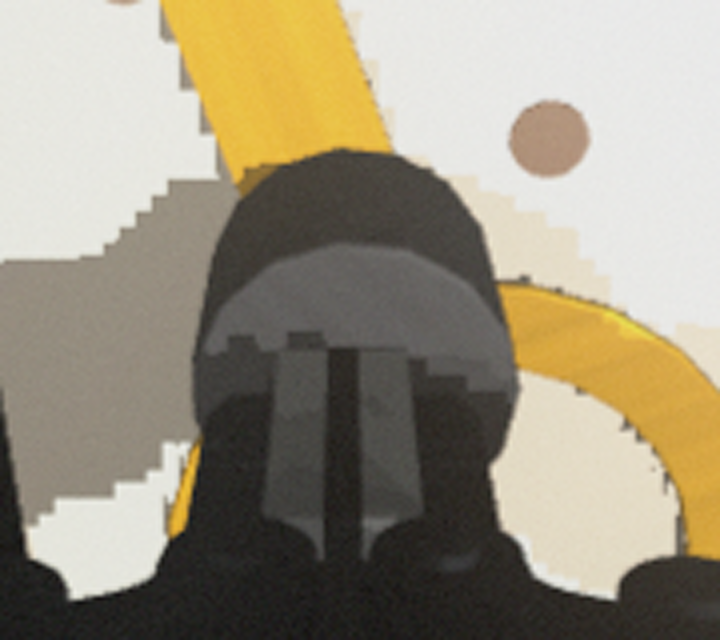

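Request:
{"name": "play_rows", "arguments": {"increments": "-0.003 0 0 0;-0.003 0 0 0;0 0 0 0"}}

```text
clock: 7.75
position: [0.6046, 0.0096, 0.0738]
ee_rot: [-0.5, 0.491, 0.5, 0.51]
ft_force: [-0.1, -0.2, 0.4]
grip_width: 0.001
```

Request:
{"name": "play_rows", "arguments": {"increments": "0 0 0 0;0 0 0 0;0 0 0 0;0 0 0 0;0 0 0 0;0 0 0 0;0 0 0 0", "hand": -1}}

```text
clock: 8.45
position: [0.6033, 0.0099, 0.0712]
ee_rot: [-0.499, 0.492, 0.501, 0.508]
ft_force: [-0.8, 0.2, 0.1]
grip_width: 1.001
```

```bash
python3 -c "
from h import *
go((.6,.01,.039),1.571)
t=tool();c=camera('wrist');cv2.imwrite('pics/w6.png',c['img'])
print(pj(c,[(.6,.01,.0965),(.643,.027,.0645),(.54,-.011,.0645)],t))"
```

```text
pos [0.6033 0.0099 0.0712] xax [ 0.015  0.018 -1.   ] zyaw 1.570 | shift [ 0.0321  0.0038 -0.0004]  turn -0.0006 | f [-0.8   0.22  0.1 ] w 1.001 t 8.45 j [-0.45  0.4   0.46  1.71 -0.22  1.06  1.65]
[[324.58313381 294.62964142]
 [353.92676986 338.27270344]
 [279.27337519 150.57441578]]
```

View pics/w6.png

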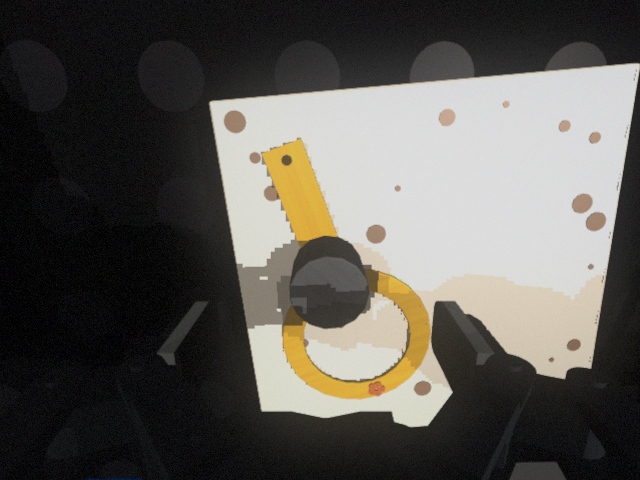

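Request:
{"name": "play_rows", "arguments": {"increments": "0.01 0.001 0.001 0;0.01 0.001 0 0;0.007 0.001 0 0;0.003 0 0 0;0 0 0 0;0 0 0 0"}}

```text
clock: 9.1
position: [0.5998, 0.0115, 0.0374]
ee_rot: [-0.499, 0.492, 0.501, 0.508]
ft_force: [-0.4, 0.4, -0.1]
grip_width: 1.003
```

```bash
python3 -c "
from h import *
go((.6,.0115,.039),1.571)"
```

```text
pos [0.5998 0.0115 0.0374] xax [ 0.013  0.018 -1.   ] zyaw 1.570 | shift [-0.0016 -0.0003  0.    ]  turn -0.0007 | f [-0.41  0.41 -0.08] w 1.003 t 9.10 j [-0.44  0.43  0.45  1.74 -0.24  1.    1.66]
```

Request:
{"name": "play_rows", "arguments": {"increments": "0 0 0 0;0 0 0 0;0 0 0 0;0 0 0 0;0 0 0 0;0 0 0 0", "hand": 1, "squeeze": 40}}

```text
clock: 9.7
position: [0.6005, 0.0116, 0.0386]
ee_rot: [-0.499, 0.492, 0.501, 0.508]
ft_force: [0.2, -0.0, -1.0]
grip_width: 0.403
```

```bash
python3 -c "
from h import *
go((.6,.0115,.12),1.571)
t=tool();c=camera('wrist');cv2.imwrite('pics/w7.png',c['img'])"
```

```text
pos [0.6005 0.0116 0.0386] xax [ 0.015  0.018 -1.   ] zyaw 1.570 | shift [-0.0814 -0.0007  0.0014]  turn -0.0006 | f [ 0.16 -0.03 -1.03] w 0.403 t 9.70 j [-0.44  0.43  0.45  1.74 -0.24  1.    1.66]
```

View pics/w7.png

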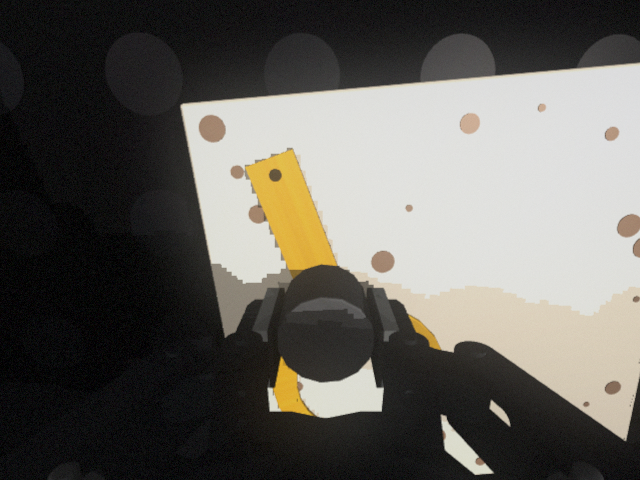

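Request:
{"name": "play_rows", "arguments": {"increments": "-0.008 0 0 0;-0.015 0 0 0;-0.018 0 0 0;-0.018 0 0 0;-0.012 0 0 0;-0.006 0 0 0;0 0 0 0;0 0 0 0"}}

```text
clock: 10.55
position: [0.5986, 0.0096, 0.1222]
ee_rot: [-0.499, 0.492, 0.501, 0.508]
ft_force: [0.0, 0.5, -2.2]
grip_width: 0.405
```

```bash
python3 -c "
from h import *
go((.5,-.300,.12),1.571)"
```

```text
pos [0.5986 0.0096 0.1222] xax [ 0.014  0.018 -1.   ] zyaw 1.570 | shift [-0.0048  0.0982 -0.3097]  turn -0.0014 | f [ 0.03  0.48 -2.24] w 0.405 t 10.55 j [-0.47  0.34  0.47  1.67 -0.18  1.16  1.62]
```

Request:
{"name": "play_rows", "arguments": {"increments": "0 0.004 -0.012 0;0 0.008 -0.025 0;0 0.01 -0.032 0;0 0.01 -0.032 0;0 0.01 -0.032 0;0 0.01 -0.032 0;0 0.01 -0.032 0;0 0.01 -0.032 0;0 0.008 -0.025 0;0 0.005 -0.016 0;0 0.003 -0.01 0;0 0.001 -0.003 0;0 0 0 0;0 0 0 0"}}

```text
clock: 11.95
position: [0.4937, -0.2906, 0.1067]
ee_rot: [-0.494, 0.497, 0.504, 0.505]
ft_force: [-0.4, 0.7, -2.5]
grip_width: 0.408
```

```bash
python3 -c "
from h import *
go((.5,-.300,.04),1.571)
t=tool();c=camera('wrist');cv2.imwrite('pics/w8.png',c['img'])
c=camera('top');crop(c,220,160,300,225,2.6,'t8.png')"
```

```text
pos [ 0.4937 -0.2906  0.1067] xax [-0.001  0.018 -1.   ] zyaw 1.566 | shift [ 0.0665 -0.0065 -0.0106]  turn -0.0052 | f [-0.4   0.67 -2.53] w 0.408 t 11.95 j [-0.05  0.34  0.62  1.74 -0.23  1.15  2.21]
```

View pics/w8.png

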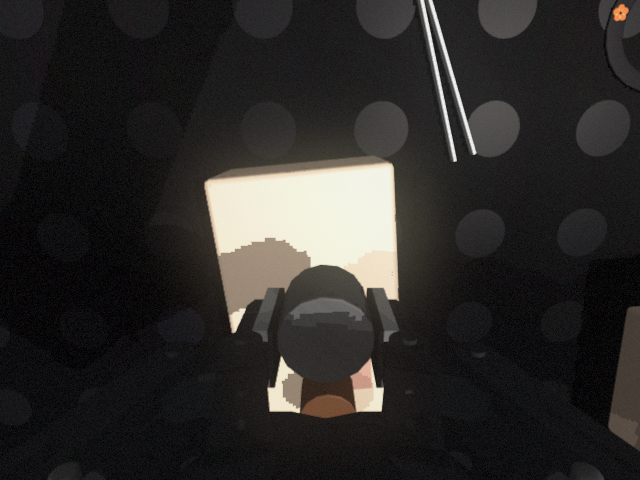

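View pics/t8.png

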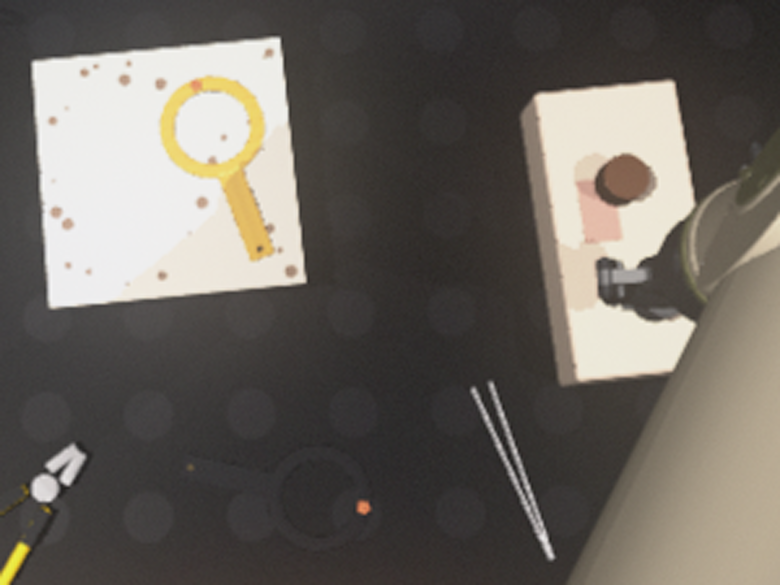

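Request:
{"name": "play_rows", "arguments": {"increments": "0.006 0 -0.003 0;0.012 0 -0.003 0;0.015 0 -0.002 0;0.014 0 -0.001 0;0.008 0 0 0;0.004 0 0 0;0 0 0 0;0 0 0 0"}}

```text
clock: 12.85
position: [0.4939, -0.2964, 0.0405]
ee_rot: [-0.494, 0.496, 0.505, 0.504]
ft_force: [-0.3, -0.5, -2.2]
grip_width: 0.407
```

```bash
python3 -c "
from h import *
go((.495,-.300,.038),1.571)"
```

```text
pos [ 0.4939 -0.2964  0.0405] xax [-0.004  0.019 -1.   ] zyaw 1.570 | shift [ 0.0024 -0.0011 -0.0037]  turn -0.0012 | f [-0.29 -0.46 -2.19] w 0.407 t 12.85 j [-0.01  0.43  0.59  1.78 -0.29  1.03  2.26]
```

Request:
{"name": "play_rows", "arguments": {"increments": "0.001 0 0 0;0.001 0 0 0"}}

```text
clock: 13.05
position: [0.4946, -0.2966, 0.0394]
ee_rot: [-0.495, 0.496, 0.505, 0.504]
ft_force: [-0.3, 0.8, -2.2]
grip_width: 0.405
```

Request:
{"name": "play_rows", "arguments": {"increments": "0.001 0 0 0"}}

```text
clock: 13.15
position: [0.4949, -0.2967, 0.0387]
ee_rot: [-0.495, 0.496, 0.505, 0.504]
ft_force: [0.0, 0.2, -2.6]
grip_width: 0.405
```

Request:
{"name": "play_rows", "arguments": {"increments": "0.001 0 0 0"}}

```text
clock: 13.25
position: [0.4949, -0.2967, 0.0381]
ee_rot: [-0.495, 0.496, 0.505, 0.505]
ft_force: [-4.6, 3.8, 9.5]
grip_width: 0.408
```

Request:
{"name": "play_rows", "arguments": {"increments": "0.001 0 0 0"}}

```text
clock: 13.35
position: [0.495, -0.2967, 0.0381]
ee_rot: [-0.495, 0.496, 0.505, 0.505]
ft_force: [-7.0, 4.0, 14.1]
grip_width: 0.405
```

Request:
{"name": "play_rows", "arguments": {"increments": "0 0 0 0;0 0 0 0;0 0 0 0;0 0 0 0;0 0 0 0", "hand": -1}}

```text
clock: 13.85
position: [0.4961, -0.2973, 0.0393]
ee_rot: [-0.496, 0.495, 0.504, 0.505]
ft_force: [-0.2, -0.9, 0.2]
grip_width: 1.005
```

Request:
{"name": "play_rows", "arguments": {"increments": "-0.01 0 0 0;-0.02 0 0 0;-0.025 0 0 0;-0.025 0 0 0;-0.02 0 0 0;0 0 0 0;0 0 0 0"}}

```text
clock: 14.55
position: [0.4955, -0.2997, 0.1463]
ee_rot: [-0.496, 0.496, 0.503, 0.505]
ft_force: [-0.8, 0.2, -0.7]
grip_width: 0.999
```

```bash
python3 -c "
from h import *
go((.56,-.003,.12),1.571)
t=tool();c=camera('wrist');cv2.imwrite('pics/w9.png',c['img'])
c=camera('top');crop(c,220,165,130,120,5,'t9.png');s=camera('scene');crop(s,280,240,140,110,5,'s9.png')"
```

```text
pos [ 0.4955 -0.2997  0.1463] xax [ 0.002  0.017 -1.   ] zyaw 1.569 | shift [ 0.0316 -0.0638  0.2963]  turn -0.0021 | f [-0.76  0.23 -0.7 ] w 0.999 t 14.55 j [-0.05  0.31  0.64  1.68 -0.21  1.22  2.21]
```

View pics/w9.png

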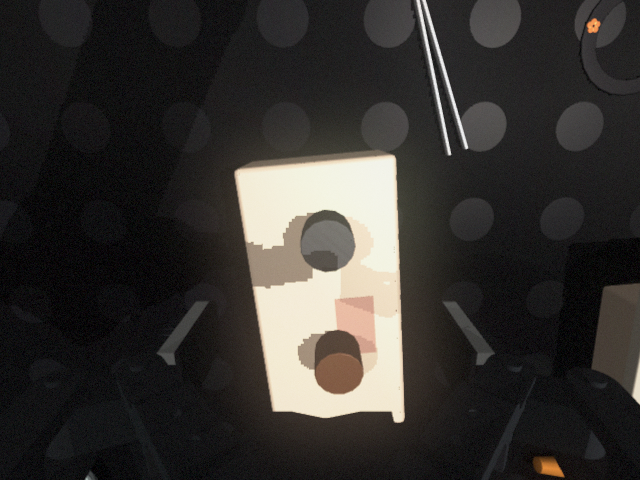

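View pics/t9.png

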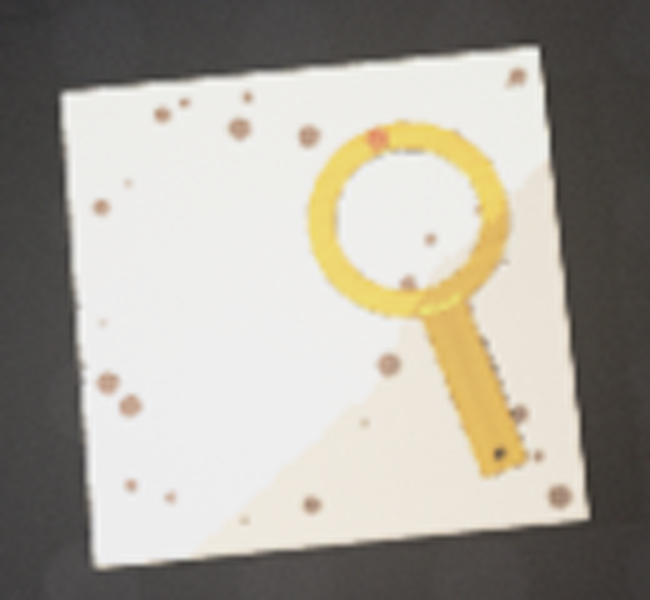

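View pics/s9.png

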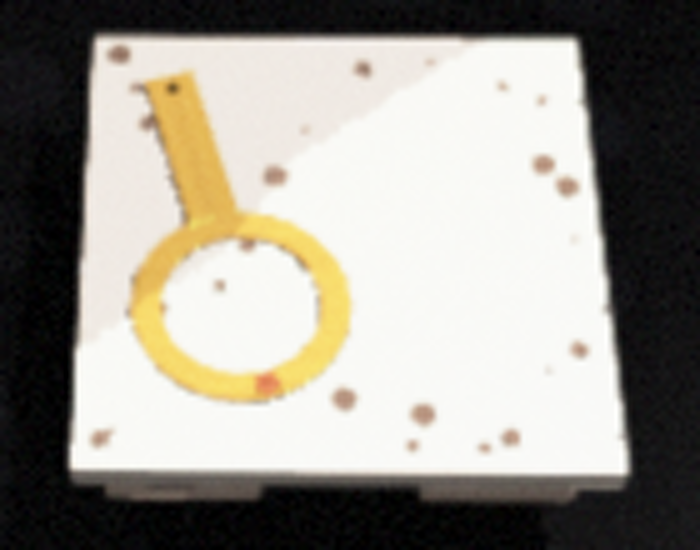

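Request:
{"name": "play_rows", "arguments": {"increments": "0 -0.003 0.012 0;0 -0.006 0.025 0;0 -0.007 0.03 0;0 -0.008 0.032 0;0 -0.008 0.032 0;0 -0.008 0.032 0;0 -0.008 0.032 0;0 -0.008 0.03 0;0 -0.006 0.022 0;0 -0.004 0.014 0;0 -0.002 0.007 0;0 0 0 -0.05;0 0 0 -0.1;0 0 0 -0.1;0 0 0 -0.06;0 0 0 -0.03;0 0 0 0", "hand": 0.3, "squeeze": 20}}

```text
clock: 16.4
position: [0.5597, -0.0147, 0.1405]
ee_rot: [-0.571, 0.404, 0.587, 0.407]
ft_force: [0.6, -0.8, -1.1]
grip_width: 0.352
```

```bash
python3 -c "
from h import *
go((.5725,.0015,.1),1.92)
t=tool();c=camera('wrist');cv2.imwrite('pics/w10.png',c['img'])
print(pj(c,[(.643,.027,.0645),(.54,-.011,.0645)],t))"
```

```text
pos [ 0.5597 -0.0147  0.1405] xax [-0.016  0.016 -1.   ] zyaw 1.920 | shift [ 0.0406 -0.018   0.01  ]  turn 0.0002 | f [ 0.55 -0.83 -1.13] w 0.352 t 16.40 j [-0.41  0.25  0.43  1.72 -0.13  1.21  1.98]
[[335.93577756 350.88172358]
 [336.58246262 213.70514262]]
```

View pics/w10.png

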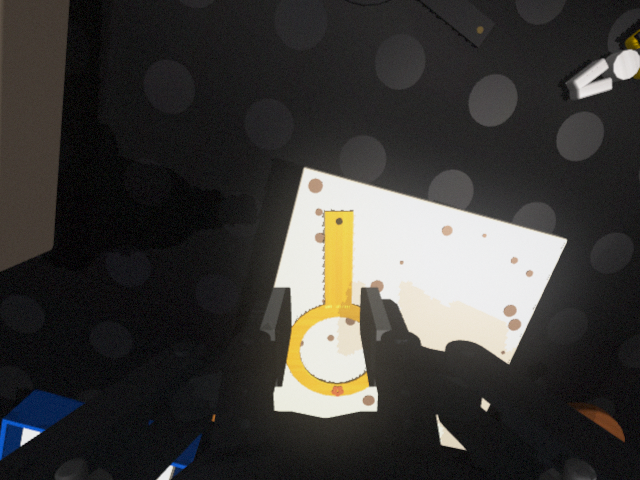

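Request:
{"name": "play_rows", "arguments": {"increments": "0.006 -0.002 0.002 0;0.012 -0.004 0.003 0;0.018 -0.005 0.003 0;0.018 -0.004 0.002 0;0.014 -0.002 0.001 0;0.008 -0.001 0 0;0.003 0 0 0;0 0 0 0;0 0 0 0"}}

```text
clock: 17.35
position: [0.5715, 0.004, 0.0544]
ee_rot: [-0.57, 0.406, 0.586, 0.408]
ft_force: [0.8, -1.3, -0.1]
grip_width: 0.352
```

```bash
python3 -c "
from h import *
go((.5725,.0015,.033),1.92)
t=tool();c=camera('wrist');cv2.imwrite('pics/w11.png',c['img'])
print(pj(c,[(.643,.027,.0645),(.54,-.011,.0645)],t))"
```

```text
pos [0.5715 0.004  0.0544] xax [-0.018  0.016 -1.   ] zyaw 1.914 | shift [ 0.0214 -0.0003 -0.0031]  turn -0.0062 | f [ 0.76 -1.33 -0.09] w 0.352 t 17.35 j [-0.41  0.37  0.4   1.77 -0.19  1.05  1.98]
[[320.08289491 413.98660278]
 [316.63491553 215.70927367]]
```

View pics/w11.png

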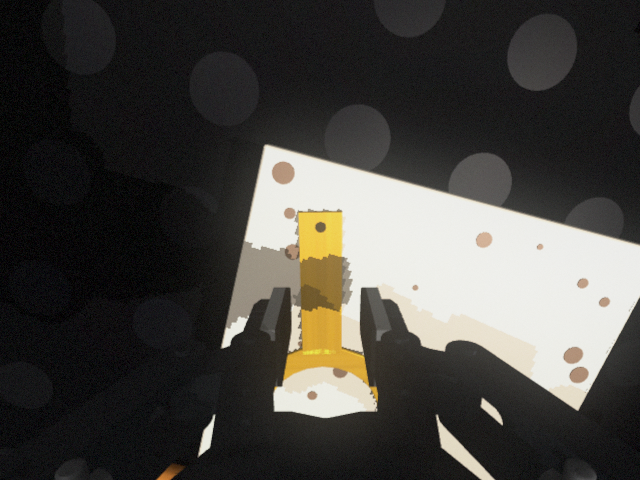

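Request:
{"name": "play_rows", "arguments": {"increments": "0.005 0 -0.001 0;0.007 0 -0.001 0;0.004 0 0 0;0.001 0 0 0;0 0 0 0"}}

```text
clock: 17.9
position: [0.5728, 0.0019, 0.0374]
ee_rot: [-0.57, 0.406, 0.586, 0.409]
ft_force: [0.2, -0.3, 0.1]
grip_width: 0.349
```

Request:
{"name": "play_rows", "arguments": {"increments": "0.001 0 0 0;0.001 0 0 0"}}

```text
clock: 18.1
position: [0.573, 0.0019, 0.0354]
ee_rot: [-0.57, 0.406, 0.586, 0.409]
ft_force: [0.3, -0.2, -0.4]
grip_width: 0.349
```

Request:
{"name": "play_rows", "arguments": {"increments": "0.001 0 0 0;0.001 0 0 0"}}

```text
clock: 18.3
position: [0.5731, 0.002, 0.0335]
ee_rot: [-0.57, 0.406, 0.585, 0.409]
ft_force: [-0.3, 0.6, 0.0]
grip_width: 0.351
```

Request:
{"name": "play_rows", "arguments": {"increments": "0.001 0 0 0"}}

```text
clock: 18.4
position: [0.5732, 0.002, 0.0327]
ee_rot: [-0.57, 0.406, 0.585, 0.409]
ft_force: [-5.8, -0.4, 12.5]
grip_width: 0.351
```

Request:
{"name": "play_rows", "arguments": {"increments": "0.001 0 0 0"}}

```text
clock: 18.5
position: [0.5732, 0.002, 0.0326]
ee_rot: [-0.57, 0.406, 0.585, 0.409]
ft_force: [-8.4, -0.3, 18.4]
grip_width: 0.349
```

Request:
{"name": "play_rows", "arguments": {"increments": "-0.0016 0 0 0;0 0 0 0"}}

```text
clock: 18.7
position: [0.5735, 0.002, 0.0347]
ee_rot: [-0.57, 0.405, 0.585, 0.41]
ft_force: [-0.8, -0.7, -0.7]
grip_width: 0.35
```

Request:
{"name": "play_rows", "arguments": {"increments": "0 0 0 0;0 0 0 0;0 0 0 0;0 0 0 0", "hand": 0.6}}

```text
clock: 19.1
position: [0.5735, 0.0019, 0.0347]
ee_rot: [-0.57, 0.405, 0.585, 0.41]
ft_force: [-1.5, -0.6, 2.2]
grip_width: 0.21
```

```bash
python3 -c "
from h import *
go((.513,-.0035,.0342),1.92)
t=tool();c=camera('wrist');cv2.imwrite('pics/w12.png',c['img'])"
```

```text
pos [0.5735 0.0019 0.0347] xax [-0.014  0.017 -1.   ] zyaw 1.913 | shift [0.0013 0.0588 0.0152]  turn -0.0069 | f [-1.49 -0.57  2.24] w 0.210 t 19.10 j [-0.4   0.4   0.4   1.79 -0.2   1.01  1.99]
```

View pics/w12.png

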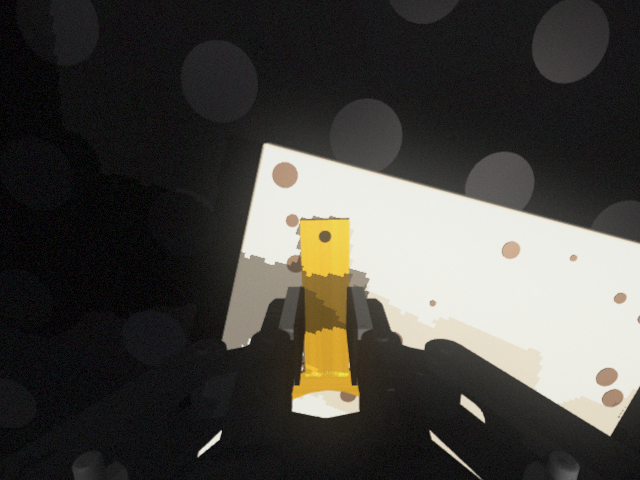

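Request:
{"name": "play_rows", "arguments": {"increments": "0 0 0 0;0 0 0 0;0 0 0 0", "hand": 1, "squeeze": 20}}

```text
clock: 19.45
position: [0.5735, 0.0019, 0.0347]
ee_rot: [-0.57, 0.405, 0.585, 0.41]
ft_force: [-0.9, -0.9, 2.6]
grip_width: 0.21
```

Request:
{"name": "play_rows", "arguments": {"increments": "0 0.004 0.001 0;0 0.006 0.0015 0;0 0.006 0.0015 0;0 0.006 0.0015 0;0 0.004 0.001 0;0 0.001 0 0;0 0 0 0"}}

```text
clock: 20.15
position: [0.5431, -0.0011, 0.0348]
ee_rot: [-0.57, 0.405, 0.585, 0.41]
ft_force: [-0.1, 0.2, -0.0]
grip_width: 0.213
```

```bash
python3 -c "
from h import *
go((.513,-.0035,.0347),1.92)
t=tool();c=camera('wrist');cv2.imwrite('pics/w13.png',c['img'])
s=camera('scene');crop(s,280,240,140,110,5,'s13.png')"
```

```text
pos [ 0.5431 -0.0011  0.0348] xax [-0.014  0.017 -1.   ] zyaw 1.913 | shift [0.0005 0.0291 0.0079]  turn -0.0069 | f [-0.08  0.19 -0.05] w 0.213 t 20.15 j [-0.42  0.34  0.4   1.87 -0.18  0.98  1.98]
```

View pics/w13.png

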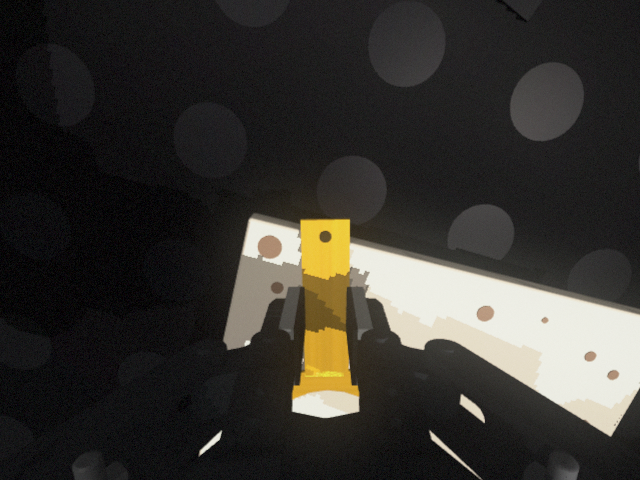

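View pics/s13.png

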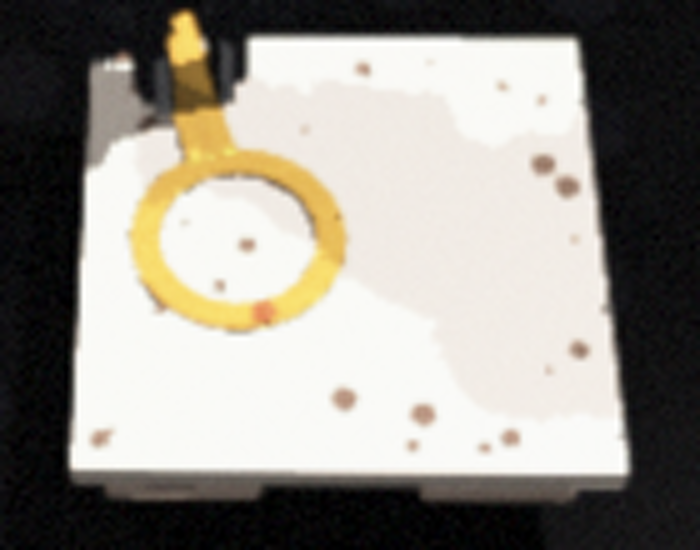

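Request:
{"name": "play_rows", "arguments": {"increments": "0 0.004 0.001 0;0 0.006 0.0015 0;0 0.006 0.0015 0;0 0.006 0.0015 0;0 0.004 0.001 0;0 0.001 0.001 0;0 0 0 0"}}

```text
clock: 20.95
position: [0.5125, -0.0035, 0.0349]
ee_rot: [-0.57, 0.406, 0.585, 0.41]
ft_force: [0.1, 0.3, -0.6]
grip_width: 0.209
```

```bash
python3 -c "
from h import *
go((.513,-.0035,.0347),1.92)
t=tool();c=camera('wrist');cv2.imwrite('pics/w14.png',c['img'])
print([bp(c,p,.0645,t) for p in [(325,221)]])
c=camera('top');crop(c,220,165,130,120,5,'t14.png')
s=camera('scene');crop(s,280,220,140,110,5,'s14.png')"
```

```text
pos [ 0.5125 -0.0035  0.0349] xax [-0.014  0.017 -1.   ] zyaw 1.913 | shift [ 0.0002 -0.0005 -0.0002]  turn -0.0072 | f [ 0.08  0.25 -0.55] w 0.209 t 20.95 j [-0.43  0.27  0.41  1.95 -0.15  0.96  1.97]
[array([ 0.47767519, -0.01590247,  0.0645    ])]
```

View pics/w14.png

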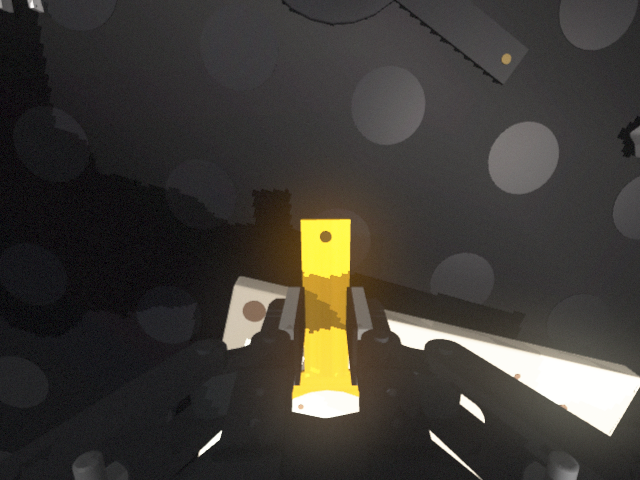

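View pics/s14.png

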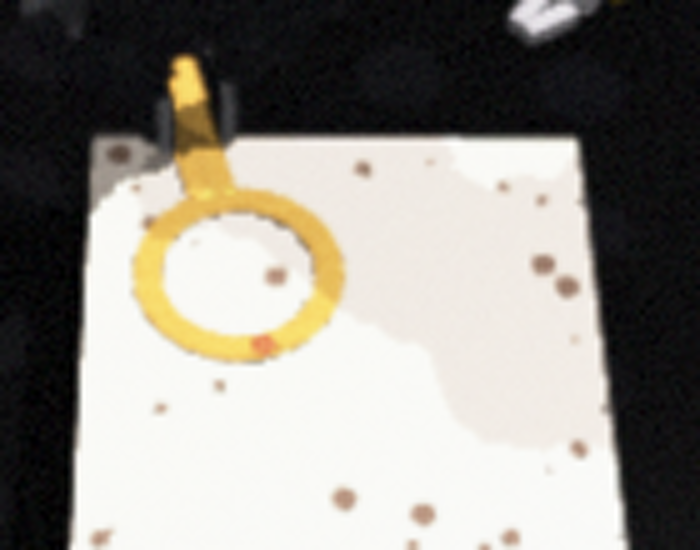

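Request:
{"name": "play_rows", "arguments": {"increments": "0 0 0 0;0 0 0 0;0 0 0 0", "hand": 0.3}}

```text
clock: 21.4
position: [0.5132, -0.0035, 0.0348]
ee_rot: [-0.57, 0.406, 0.585, 0.409]
ft_force: [0.3, -0.4, -0.1]
grip_width: 0.345
```

Request:
{"name": "play_rows", "arguments": {"increments": "0 0.004 0 0;0 0.006 0 0;0 0.006 0 0;0 0.005 0 0;0 0.001 0 0;0 0 0 0;0 0 0 0"}}

```text
clock: 22.1
position: [0.4902, -0.0118, 0.0351]
ee_rot: [-0.57, 0.406, 0.585, 0.41]
ft_force: [1.0, -0.6, -0.1]
grip_width: 0.352
```

```bash
python3 -c "
from h import *
go((.49,-.0115,.0175),1.92)
t=tool();c=camera('wrist');cv2.imwrite('pics/w15.png',c['img'])"
```

```text
pos [ 0.4902 -0.0118  0.0351] xax [-0.014  0.017 -1.   ] zyaw 1.913 | shift [ 0.0176 -0.      0.    ]  turn -0.0074 | f [ 1.01 -0.62 -0.08] w 0.352 t 22.10 j [-0.43  0.23  0.42  2.   -0.13  0.95  1.97]
```

View pics/w15.png

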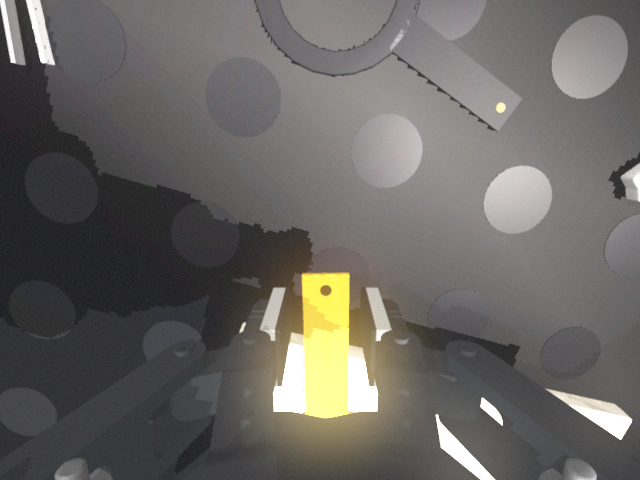

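Request:
{"name": "play_rows", "arguments": {"increments": "0.003 0 0 0;0.005 0 0 0;0.005 0 0 0"}}

```text
clock: 22.45
position: [0.4909, -0.0113, 0.0216]
ee_rot: [-0.571, 0.405, 0.585, 0.41]
ft_force: [-0.1, 0.5, -0.4]
grip_width: 0.347
```

Request:
{"name": "play_rows", "arguments": {"increments": "0.002 0 0 0;0 0 0 0;0 0 0 0"}}

```text
clock: 22.75
position: [0.4901, -0.0114, 0.0181]
ee_rot: [-0.57, 0.406, 0.586, 0.409]
ft_force: [0.4, -0.1, 0.2]
grip_width: 0.349
```

Request:
{"name": "play_rows", "arguments": {"increments": "0 0 0 0;0 0 0 0;0 0 0 0;0 0 0 0", "hand": 1, "squeeze": 60}}

```text
clock: 23.15
position: [0.4901, -0.0114, 0.0184]
ee_rot: [-0.57, 0.406, 0.586, 0.409]
ft_force: [-0.1, 0.4, -1.8]
grip_width: 0.205
```

Request:
{"name": "play_rows", "arguments": {"increments": "-0.004 0 0 0;-0.008 0 0 0;-0.008 0 0 0;-0.008 0 0 0;-0.004 0 0 0;0 0 0 0;0 0 0 0"}}

```text
clock: 23.85
position: [0.4912, -0.0119, 0.0542]
ee_rot: [-0.571, 0.405, 0.585, 0.41]
ft_force: [-0.7, 0.2, -1.4]
grip_width: 0.206
```

```bash
python3 -c "
from h import *
go((.49,-.0115,.0175),1.92)
t=tool();c=camera('wrist');cv2.imwrite('pics/w16.png',c['img'])
s=camera('scene');crop(s,260,200,160,140,5,'s16.png')"
```

```text
pos [ 0.4912 -0.0119  0.0542] xax [-0.013  0.017 -1.   ] zyaw 1.913 | shift [0.0368 0.0008 0.0001]  turn -0.0070 | f [-0.67  0.16 -1.39] w 0.206 t 23.85 j [-0.44  0.2   0.42  1.98 -0.12  0.99  1.95]
```

View pics/w16.png

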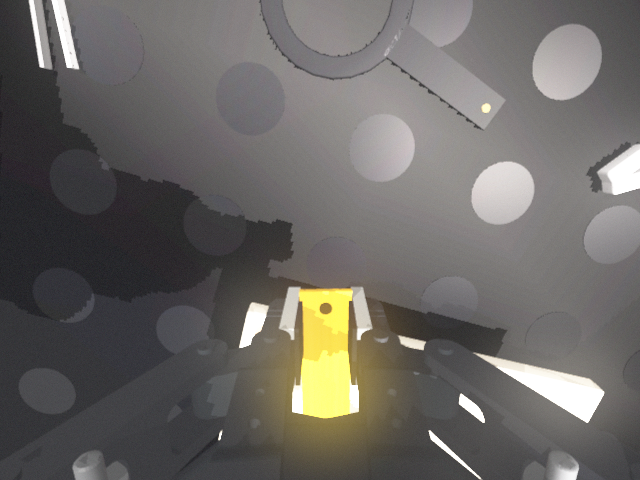

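View pics/s16.png

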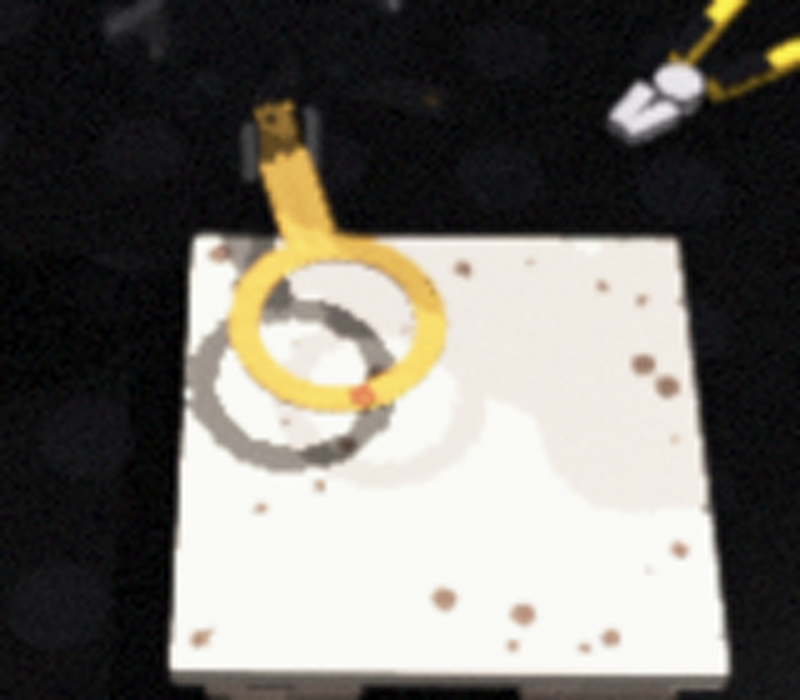

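Request:
{"name": "play_rows", "arguments": {"increments": "0 0 0 0.05;0 0 0 0.08;0 0 0 0.08;0 0 0 0.04;0 0 0 0;0 0 0 0"}}

```text
clock: 24.55
position: [0.4896, -0.0121, 0.052]
ee_rot: [-0.512, 0.479, 0.529, 0.479]
ft_force: [0.4, -0.4, -1.2]
grip_width: 0.205
```

```bash
python3 -c "
from h import *
go((.476,.027,.03),1.656)"
```

```text
pos [ 0.4896 -0.0121  0.052 ] xax [-0.017  0.016 -1.   ] zyaw 1.655 | shift [0.0229 0.0099 0.0398]  turn -0.0015 | f [ 0.38 -0.37 -1.18] w 0.205 t 24.55 j [-0.46  0.2   0.45  1.99 -0.12  0.99  1.7 ]
```

Request:
{"name": "play_rows", "arguments": {"increments": "0 0.002 0.006 0;0 0.003 0.011 0;0 0.003 0.011 0;0.003 0.002 0.008 0;0.006 0 0.003 0;0.008 0 0 0;0.006 0 0 0;0 0 0 0;0 0 0 0"}}

```text
clock: 25.45
position: [0.4738, 0.0303, 0.027]
ee_rot: [-0.513, 0.478, 0.53, 0.477]
ft_force: [-0.4, -0.2, -0.1]
grip_width: 0.2
```

```bash
python3 -c "
from h import *
go((.476,.027,.018),1.656)
s=camera('scene');crop(s,260,200,160,140,5,'s17.png')"
```

```text
pos [0.4738 0.0303 0.027 ] xax [-0.019  0.016 -1.   ] zyaw 1.659 | shift [ 0.0089 -0.0021 -0.0037]  turn 0.0028 | f [-0.37 -0.23 -0.08] w 0.200 t 25.45 j [-0.52  0.21  0.41  2.04 -0.13  0.93  1.62]
```

View pics/s17.png

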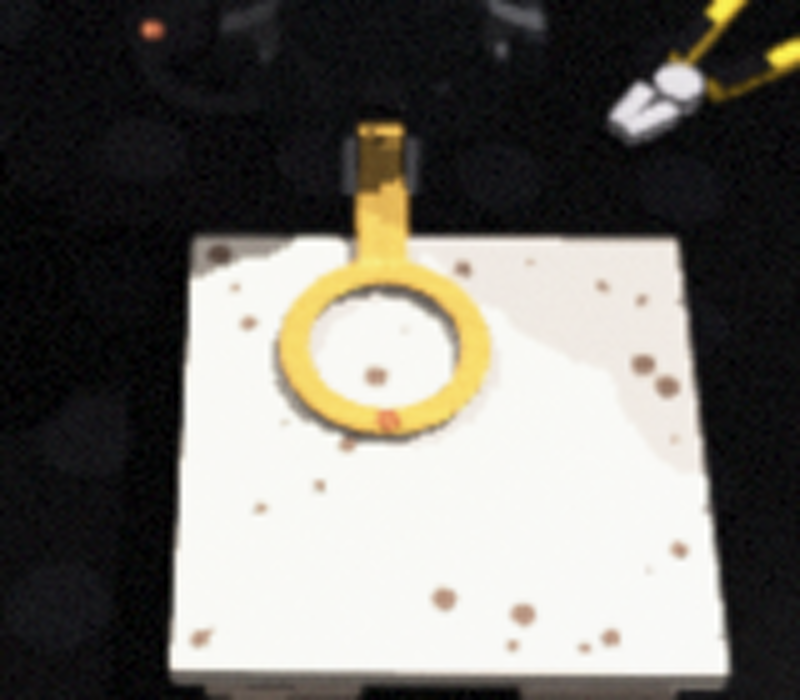

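Request:
{"name": "play_rows", "arguments": {"increments": "0.003 0 0 0;0.003 0 0 0"}}

```text
clock: 25.7
position: [0.4743, 0.03, 0.0213]
ee_rot: [-0.513, 0.478, 0.53, 0.478]
ft_force: [-0.3, 0.0, -2.4]
grip_width: 0.209
```

Request:
{"name": "play_rows", "arguments": {"increments": "0.003 0 0 0;0.003 0 0 0"}}

```text
clock: 25.9
position: [0.4744, 0.0301, 0.0153]
ee_rot: [-0.513, 0.478, 0.53, 0.478]
ft_force: [-5.0, -0.4, 10.5]
grip_width: 0.207
```

Request:
{"name": "play_rows", "arguments": {"increments": "0.002 0 0 0;0.002 0 0 0"}}

```text
clock: 26.1
position: [0.4747, 0.0303, 0.0123]
ee_rot: [-0.513, 0.477, 0.53, 0.478]
ft_force: [-6.9, -1.0, 14.8]
grip_width: 0.209
```

Request:
{"name": "play_rows", "arguments": {"increments": "0.003 0 0 0;0.003 0 0 0;0.003 0 0 0", "squeeze": 40}}

```text
clock: 26.4
position: [0.4758, 0.0307, 0.0058]
ee_rot: [-0.513, 0.476, 0.53, 0.479]
ft_force: [-6.0, -0.7, 13.1]
grip_width: 0.205
```

```bash
python3 -c "
from h import *
go((.476,.027,-.01),1.656)
s=camera('scene');crop(s,260,200,160,140,5,'s18.png')"
```

```text
pos [0.4758 0.0307 0.0058] xax [-0.015  0.02  -1.   ] zyaw 1.657 | shift [ 0.0157 -0.0001 -0.0041]  turn 0.0009 | f [-6.   -0.68 13.09] w 0.205 t 26.40 j [-0.51  0.25  0.41  2.05 -0.15  0.88  1.64]
```

View pics/s18.png

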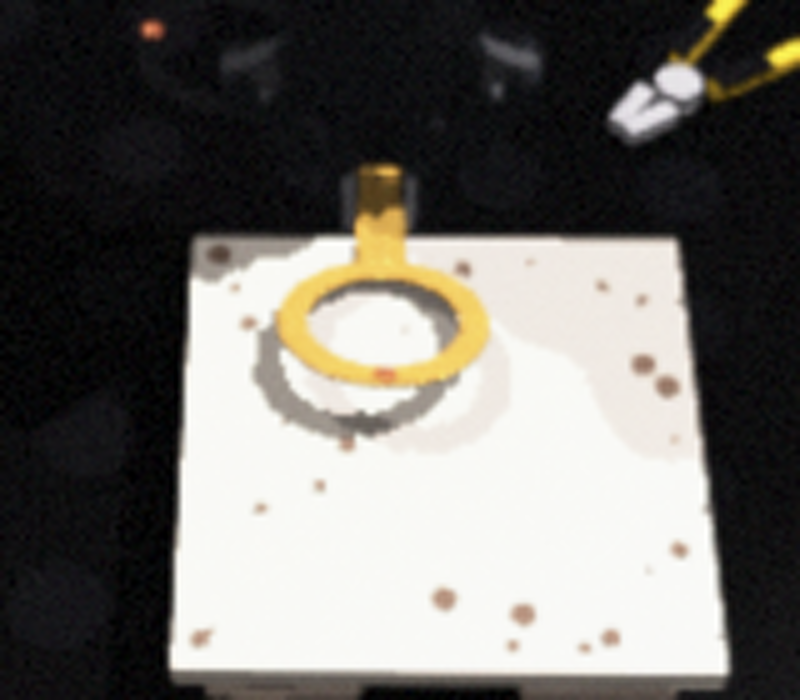

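Request:
{"name": "play_rows", "arguments": {"increments": "0.003 0 0 0;0.003 0 0 0;0.003 0 0 0"}}

```text
clock: 26.75
position: [0.4779, 0.0311, -0.0006]
ee_rot: [-0.513, 0.475, 0.529, 0.481]
ft_force: [-6.7, -1.7, 18.0]
grip_width: 0.203
```

Request:
{"name": "play_rows", "arguments": {"increments": "0.003 0 0 0;0.003 0 0 0;0.003 0 0 0"}}

```text
clock: 27.05
position: [0.4806, 0.0317, -0.0063]
ee_rot: [-0.513, 0.473, 0.528, 0.483]
ft_force: [-9.1, -1.6, 21.3]
grip_width: 0.202
```

```bash
python3 -c "
from h import *
go((.476,.027,-.01),1.656)
s=camera('scene');crop(s,260,200,160,140,5,'s19.png')"
```

```text
pos [ 0.4806  0.0317 -0.0063] xax [-0.006  0.024 -1.   ] zyaw 1.656 | shift [ 0.0036  0.005  -0.0044]  turn -0.0001 | f [-9.14 -1.57 21.28] w 0.202 t 27.05 j [-0.5   0.27  0.4   2.06 -0.17  0.85  1.66]
```

View pics/s19.png

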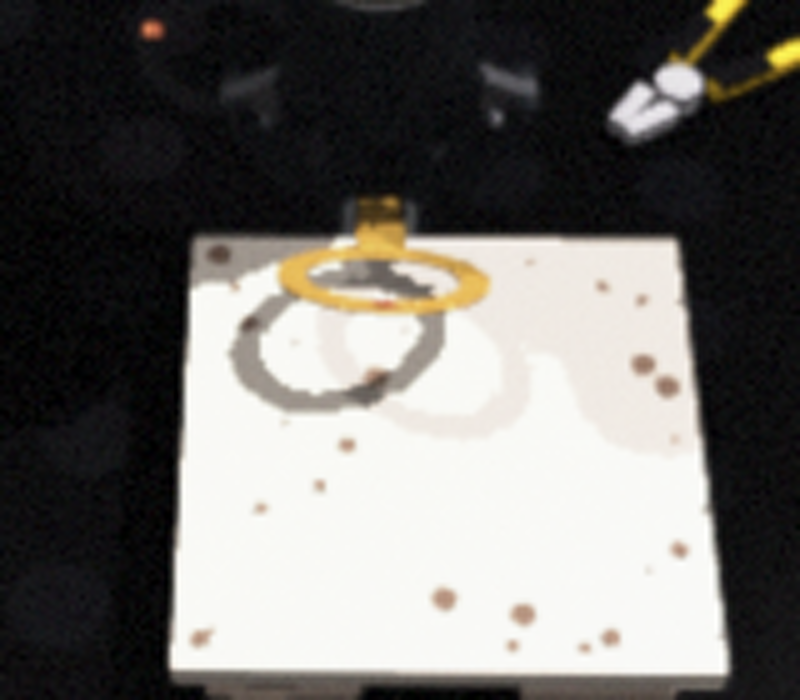

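Request:
{"name": "play_rows", "arguments": {"increments": "0.003 0.001 0 0;0.003 0.001 0 0"}}

```text
clock: 27.3
position: [0.4824, 0.032, -0.009]
ee_rot: [-0.514, 0.471, 0.527, 0.486]
ft_force: [-4.3, -0.8, 17.0]
grip_width: 0.207
```

Request:
{"name": "play_rows", "arguments": {"increments": "-0.004 0.001 0 0;-0.008 0.002 0 0;-0.015 0.002 0 0;-0.02 0 0 0;-0.02 0 0 0;-0.012 0 0 0;-0.004 0 0 0;0 0 0 0;0 0 0 0", "squeeze": 80}}

```text
clock: 28.2
position: [0.4758, 0.0288, 0.077]
ee_rot: [-0.514, 0.472, 0.527, 0.485]
ft_force: [-0.9, -0.4, -1.7]
grip_width: 0.203
```

```bash
python3 -c "
from h import *
go((.476,.027,.1),1.371)
s=camera('scene');cv2.imwrite('pics/s20.png',s['img'])
t=tool();c=camera('wrist');cv2.imwrite('pics/w20.png',c['img'])"
```

```text
pos [0.4758 0.0288 0.077 ] xax [-0.     0.026 -1.   ] zyaw 1.655 | shift [-0.023  -0.0001 -0.0013]  turn 0.2840 | f [-0.86 -0.44 -1.7 ] w 0.203 t 28.20 j [-0.53  0.12  0.42  2.01 -0.09  1.02  1.59]
```

View pics/s20.png

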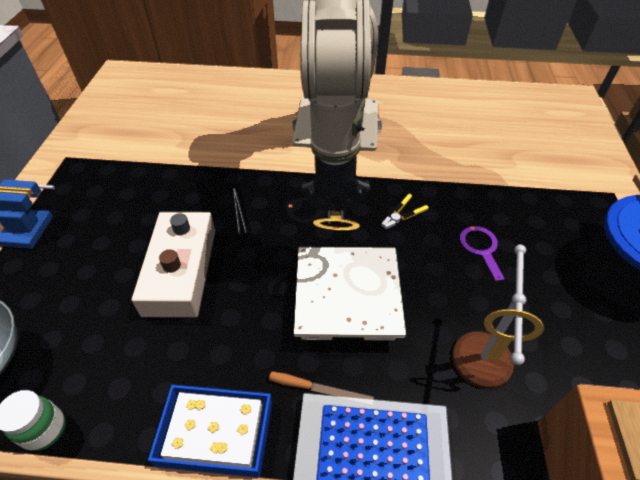

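View pics/w20.png

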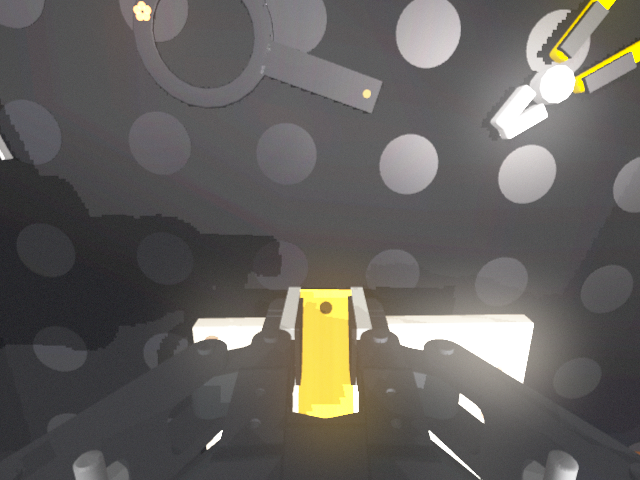

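```bash
python3 -c "
from h import *
s=camera('scene');crop(s,300,180,80,60,9,'s21.png')
c=camera('top');crop(c,260,220,120,120,5,'t21.png')
"
```

```text
(no output)
```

View pics/s21.png

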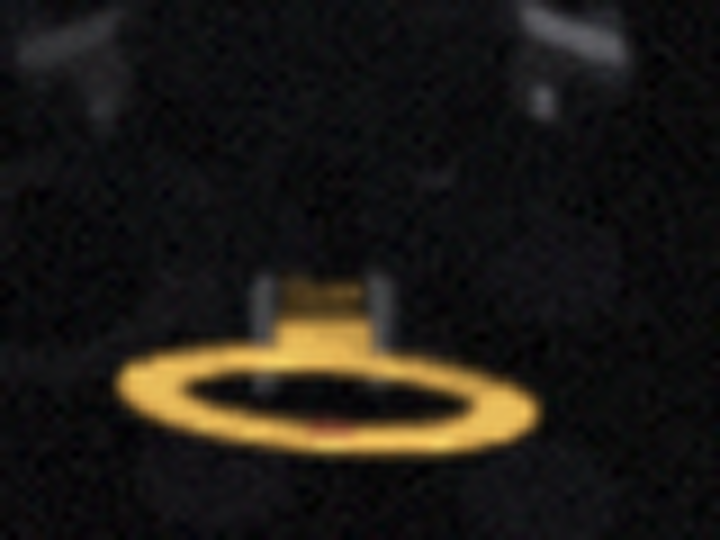

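View pics/t21.png

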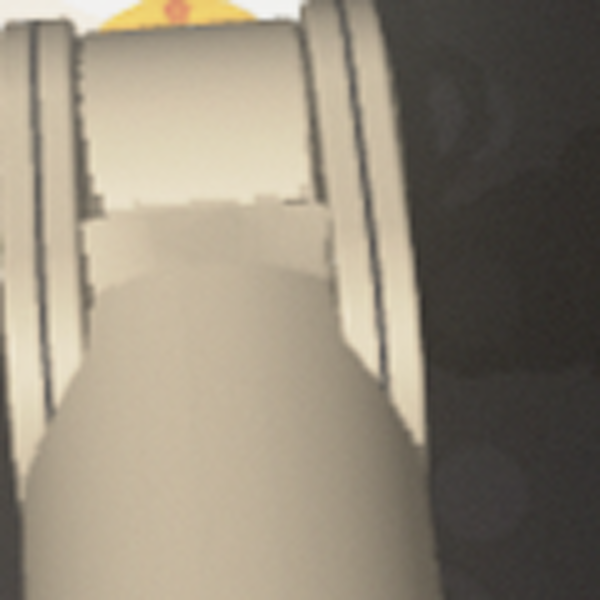

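```bash
cat > fitf.py <<'E'
from h import *
from scipy.optimize import least_squares
def model(p,t):
    tilt,h,L,roll=p; P,q=t; M=Ro.from_quat(q).as_matrix()
    # frame x (tail->ring) = -tool y rotated up by tilt ; tool x is down
    fx=-M[:,1]*np.cos(tilt)-M[:,0]*np.sin(tilt)
    fy=M[:,2]; fy=fy*np.cos(roll)+np.cross(fx,fy)*np.sin(roll)
    g=P-M[:,0]*h
    return g,g+fx*L,fx,fy
def ring(C,fx,fy,r=.042):
    a=np.linspace(0,2*np.pi,181)[:,None]; return C+r*(np.cos(a)*fx+np.sin(a)*fy)
def fit(c,t,ext,tail,p0=(.6,.048,.095,0),reg=(1,.003,.004,.1)):
    def res(p):
        g,C,fx,fy=model(p,t); uv=pj(c,ring(C,fx,fy)); T=pj(c,C-.112*fx)[0]
        r=[uv[:,0].min()-ext[0],uv[:,0].max()-ext[1],uv[:,1].min()-ext[2],uv[:,1].max()-ext[3]]
        i,j=uv[:,0].argmin(),uv[:,0].argmax(); r+=[uv[i,1]-ext[4],uv[j,1]-ext[5]]
        if tail: r+=[T[0]-tail[0],T[1]-tail[1]]
        return np.r_[r,(np.array(p)-p0)/reg*.5]
    s=least_squares(res,p0,diff_step=1e-4); return s.x,s.fun
E
python3 - <<'E'
from fitf import *
s=camera('scene'); t=tool()
f=lambda u,v:(300+u/9,180+v/9)
ext=[300+117/9,300+541/9,180+340/9,180+455/9,180+383/9,180+410/9]
p,r=fit(s,t,ext,f(325,279)); print(p.round(4),np.degrees(p[0]),r.round(2)); g,C,fx,fy=model(p,t); print(g,C,fx,fy)
E
```

```text
[ 0.5941  0.0507  0.0955 -0.075 ] 34.04201679763967 [-0.16 -0.83  0.63 -0.52  0.11  0.26 -0.6  -0.3  -0.    0.46  0.06 -0.37]
[0.47578841 0.02745204 0.12773099] [0.55468615 0.03271602 0.18128498] [0.82613882 0.05511917 0.56076424] [-0.04208066  0.99846013 -0.03614678]
```

Request:
{"name": "play_rows", "arguments": {"increments": "-0.005 0 0 0.05;-0.01 0 0 0.09;-0.01 0 0 0.09;-0.004 0 0 0.05;0 0 0 0;0 0 0 0"}}

```text
clock: 29.05
position: [0.4745, 0.0276, 0.1048]
ee_rot: [-0.438, 0.544, 0.454, 0.553]
ft_force: [0.1, 0.5, -0.7]
grip_width: 0.204
```

```bash
python3 -c "
from h import *
go((.477,.370,.106),1.371)"
```

```text
pos [0.4745 0.0276 0.1048] xax [-0.005  0.024 -1.   ] zyaw 1.365 | shift [0.0071 0.0673 0.3356]  turn -0.0055 | f [ 0.07  0.47 -0.72] w 0.204 t 29.05 j [-0.56  0.08  0.44  1.98 -0.07  1.09  1.28]
```

Request:
{"name": "play_rows", "arguments": {"increments": "0 0.002 0.01 0;0 0.004 0.02 0;0 0.006 0.03 0;0 0.006 0.03 0;0 0.006 0.03 0;0 0.006 0.03 0;0 0.006 0.03 0;0 0.006 0.03 0;0 0.006 0.03 0;0 0.006 0.03 0;0 0.005 0.025 0;0 0.003 0.015 0;0 0.001 0.007 0;0 0.001 0.003 0;0 0 0 0;0 0 0 0"}}

```text
clock: 30.65
position: [0.4681, 0.3729, 0.1059]
ee_rot: [-0.441, 0.544, 0.459, 0.546]
ft_force: [0.0, -0.4, -0.9]
grip_width: 0.2
```

```bash
python3 -c "
from h import *
go((.477,.370,.106),1.371)
s=camera('scene');crop(s,430,170,160,130,5,'s22.png')
c=camera('top');crop(c,70,120,150,150,4,'t22.png')
"
```

```text
pos [0.4681 0.3729 0.1059] xax [-0.014  0.022 -1.   ] zyaw 1.380 | shift [-0.0002 -0.0093 -0.0012]  turn 0.0093 | f [ 0.   -0.43 -0.93] w 0.200 t 30.65 j [-0.91  0.34  0.21  1.67 -0.11  1.14  0.72]
```

View pics/s22.png

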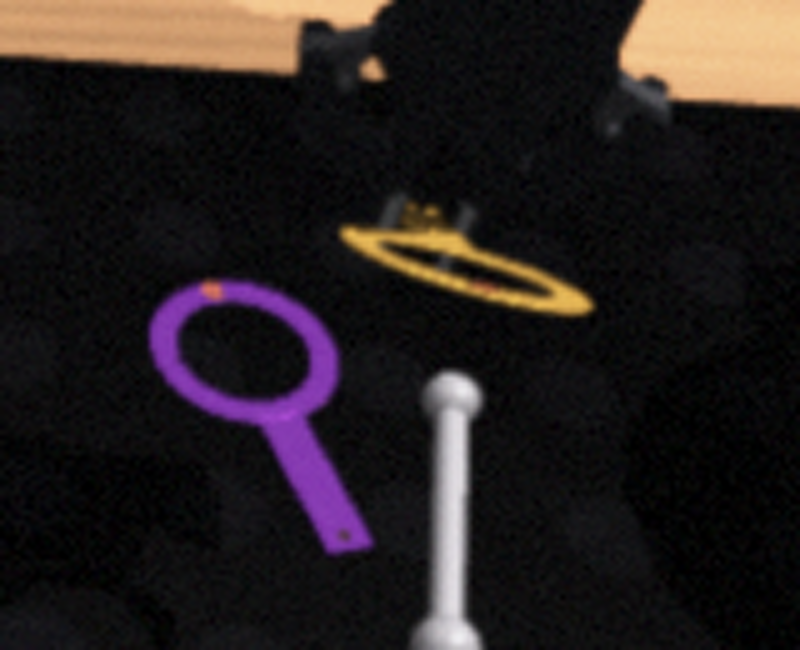

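View pics/t22.png

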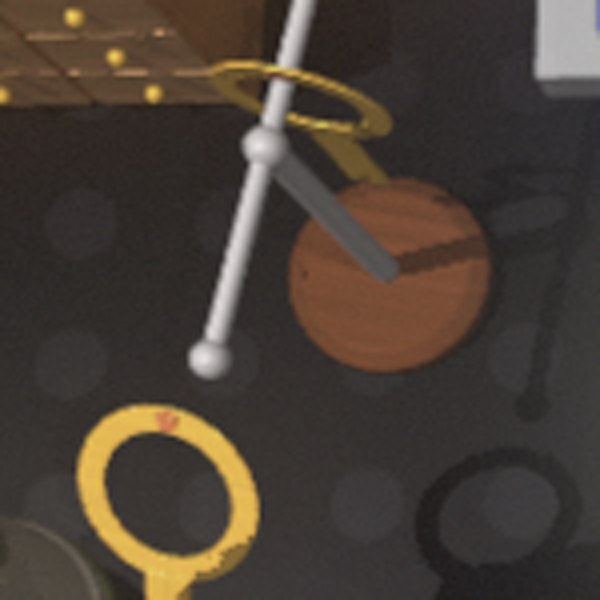

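```bash
python3 -c "
from fitf import *
c=camera('top');s=camera('scene');t=tool()
print(tri([(c,(112,243)),(s,(523.4,223.6))]))
x=tri([(c,(70+168/4,120+420/4)),(s,(430+486/5,170+287/5))]);print('mark',x)
l=tri([(c,(70+80/4,120+470/4)),(s,(430+594/5,170+303/5))]);print(l)
r=tri([(c,(70+258/4,120+510/4)),(s,(430+340/5,170+235/5))]);print(r)
g,C,fx,fy=model((.594,.0507,.0955,-.075),t);print('model C',C,fx,fy)
print(tri([(c,(70+208/4,120+358/4)),(s,(430+452/5,170+393/5))]))
"
```

```text
(array([0.54848691, 0.35593895, 0.20939644]), np.float64(0.2530472109637003))
mark (array([0.5761575 , 0.34998112, 0.22994258]), np.float64(0.3522238518471852))
(array([0.55935445, 0.39645759, 0.20762777]), np.float64(0.5822532241994622))
(array([0.53927519, 0.31434832, 0.21218248]), np.float64(0.23083125128647453))
model C [0.54726377 0.35603953 0.2088511 ] [ 0.82146145 -0.16904498  0.5446328 ] [ 0.22898611  0.97245536 -0.04354229]
(array([0.6078421 , 0.34012141, 0.2121515 ]), np.float64(0.19458838124347722))
```

Request:
{"name": "play_rows", "arguments": {"increments": "0 -0.003 -0.002 0;0 -0.006 -0.002 0;0 -0.008 0 0;0 -0.008 0 0;0 -0.006 0 0;0 -0.002 0 0;0 0 0 0;0 0 0 0"}}

```text
clock: 31.65
position: [0.5039, 0.3607, 0.1055]
ee_rot: [-0.441, 0.544, 0.459, 0.547]
ft_force: [-0.2, 0.2, -0.8]
grip_width: 0.205
```

```bash
python3 -c "
from fitf import *
go((0,0,0),1.371)
c=camera('top');s=camera('scene');t=tool()
g,C,fx,fy=model((.594,.0507,.0955,-.075),t);print('model C',C)
crop(s,430,170,160,130,5,'s23.png')
crop(c,70,120,150,150,4,'t23.png')
"
```

```text
pos [0.5039 0.3607 0.1055] xax [-0.013  0.022 -1.   ] zyaw 1.378 | shift [ 0.1042  0.4238 -0.4525]  turn 0.0070 | f [-0.24  0.24 -0.8 ] w 0.205 t 31.65 j [-0.86  0.39  0.23  1.61 -0.12  1.15  0.78]
model C [0.58280334 0.34339227 0.208288  ]
```

View pics/s23.png

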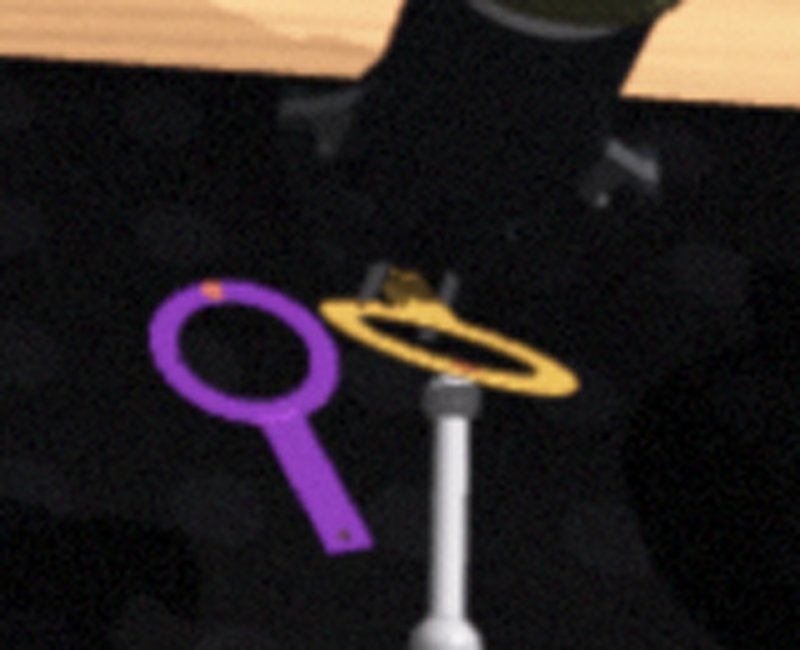

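View pics/t23.png

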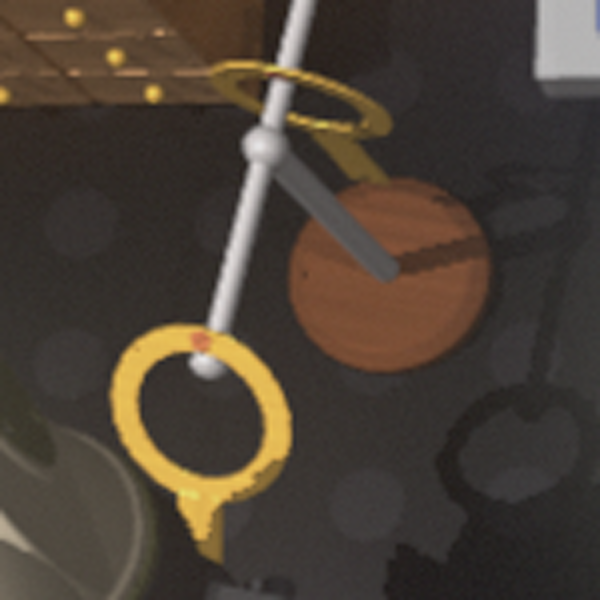

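Request:
{"name": "play_rows", "arguments": {"increments": "-0.001 -0.003 0.001 0;0 -0.006 0.001 0;0 -0.008 0 0;0 -0.008 0 0;0 -0.007 0 0;0 -0.003 0 0;0 0 0 0;0 0 0 0"}}

```text
clock: 32.55
position: [0.5418, 0.3556, 0.1059]
ee_rot: [-0.441, 0.544, 0.459, 0.547]
ft_force: [0.5, -0.5, -1.0]
grip_width: 0.202
```

```bash
python3 -c "
from fitf import *
go((0,0,0),1.371)
c=camera('top');s=camera('scene');t=tool()
g,C,fx,fy=model((.594,.0507,.0955,-.075),t);print('model C',C)
crop(s,430,170,160,130,5,'s24.png')
crop(c,70,120,150,150,4,'t24.png')
cv2.imwrite('pics/w24.png',camera('wrist')['img'])
"
```

```text
pos [0.5418 0.3556 0.1059] xax [-0.013  0.022 -1.   ] zyaw 1.378 | shift [ 0.1051  0.4621 -0.4546]  turn 0.0074 | f [ 0.53 -0.49 -1.  ] w 0.202 t 32.55 j [-0.82  0.45  0.24  1.53 -0.14  1.18  0.83]
model C [0.62070296 0.33832666 0.20876234]
```

View pics/s24.png

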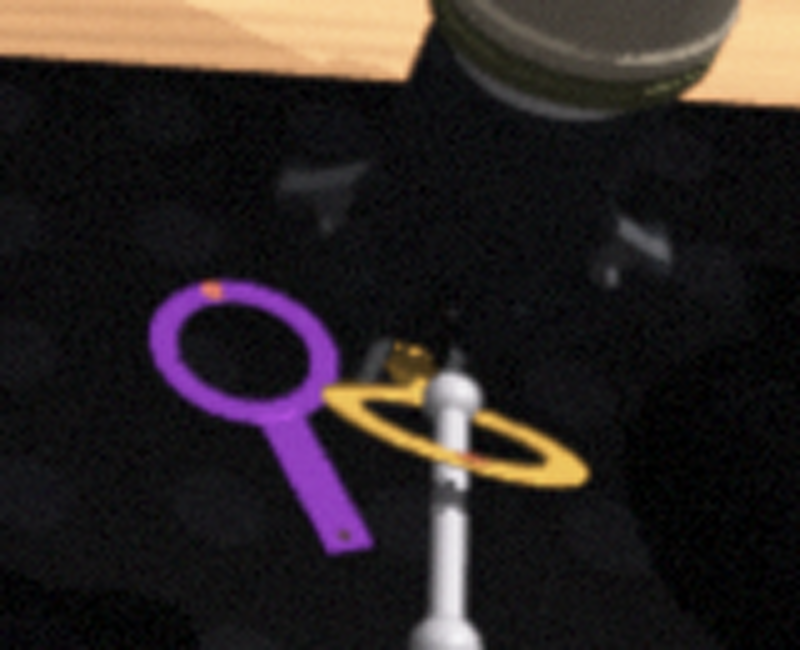

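View pics/t24.png

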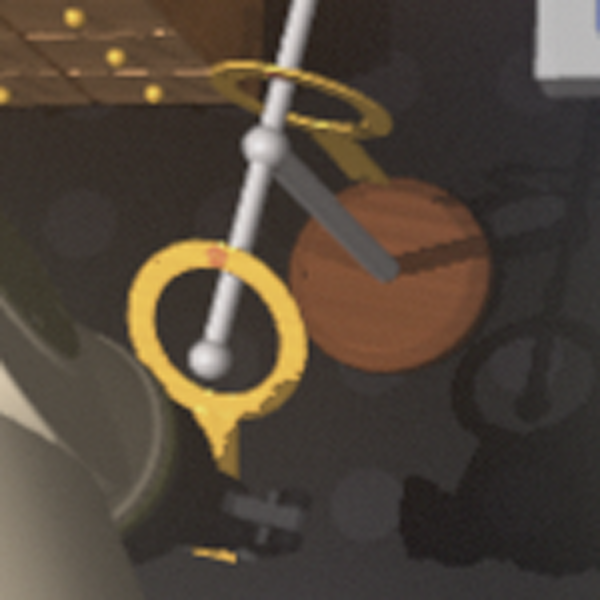

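Request:
{"name": "play_rows", "arguments": {"increments": "0 0.003 0 0;0 0.005 0 0;0 0.004 0 0;0 0.002 0 0;0.002 0 0 0;0.003 0 0 0;0.001 0 0 0;0 0 0 0"}}

```text
clock: 33.5
position: [0.5254, 0.3597, 0.1]
ee_rot: [-0.441, 0.544, 0.459, 0.547]
ft_force: [-0.5, 0.2, -0.3]
grip_width: 0.202
```

```bash
python3 -c "
from fitf import *
go((0,0,0),1.371)
c=camera('top');s=camera('scene');t=tool()
g,C,fx,fy=model((.594,.0507,.0955,-.075),t);print('model C',C,'P',C+.03*fx, 'g',g)
"
```

```text
pos [0.5254 0.3597 0.1   ] xax [-0.013  0.023 -1.   ] zyaw 1.380 | shift [ 0.0988  0.4462 -0.4545]  turn 0.0095 | f [-0.47  0.19 -0.31] w 0.202 t 33.50 j [-0.83  0.43  0.23  1.57 -0.13  1.16  0.81]
model C [0.60454105 0.34239965 0.20294604] P [0.62917342 0.33731991 0.21929971] g [0.526128   0.35857014 0.15088686]
```

Request:
{"name": "play_rows", "arguments": {"increments": "0.001 0 0 0;0.001 0 0 0"}}

```text
clock: 33.8
position: [0.5258, 0.3597, 0.0983]
ee_rot: [-0.441, 0.544, 0.459, 0.547]
ft_force: [0.5, 0.5, -0.6]
grip_width: 0.204
```

Request:
{"name": "play_rows", "arguments": {"increments": "0.001 0 0 0;0.001 0 0 0"}}

```text
clock: 34.0
position: [0.5258, 0.3597, 0.0961]
ee_rot: [-0.441, 0.544, 0.459, 0.547]
ft_force: [-0.0, -0.5, -1.0]
grip_width: 0.206
```

Request:
{"name": "play_rows", "arguments": {"increments": "0.001 0 0 0;0.001 0 0 0"}}

```text
clock: 34.2
position: [0.5262, 0.3597, 0.0941]
ee_rot: [-0.441, 0.543, 0.459, 0.547]
ft_force: [1.0, 1.1, 0.8]
grip_width: 0.204
```

Request:
{"name": "play_rows", "arguments": {"increments": "0.003 -0.0018 0 0;0.004 -0.003 0 0;0.004 -0.0032 0 0", "squeeze": 20}}

```text
clock: 34.5
position: [0.5344, 0.3593, 0.0837]
ee_rot: [-0.441, 0.543, 0.46, 0.548]
ft_force: [-5.5, -0.3, 6.4]
grip_width: 0.204
```

```bash
python3 -c "
from fitf import *
go((0,0,0),1.371)
s=camera('scene');crop(s,430,170,160,130,5,'s25.png')
c=camera('top');crop(c,70,120,150,150,4,'t25.png')
"
```

```text
pos [0.5344 0.3593 0.0837] xax [-0.011  0.025 -1.   ] zyaw 1.381 | shift [ 0.0806  0.4557 -0.4556]  turn 0.0096 | f [-5.5  -0.33  6.36] w 0.204 t 34.50 j [-0.82  0.46  0.23  1.56 -0.14  1.13  0.82]
```

View pics/s25.png

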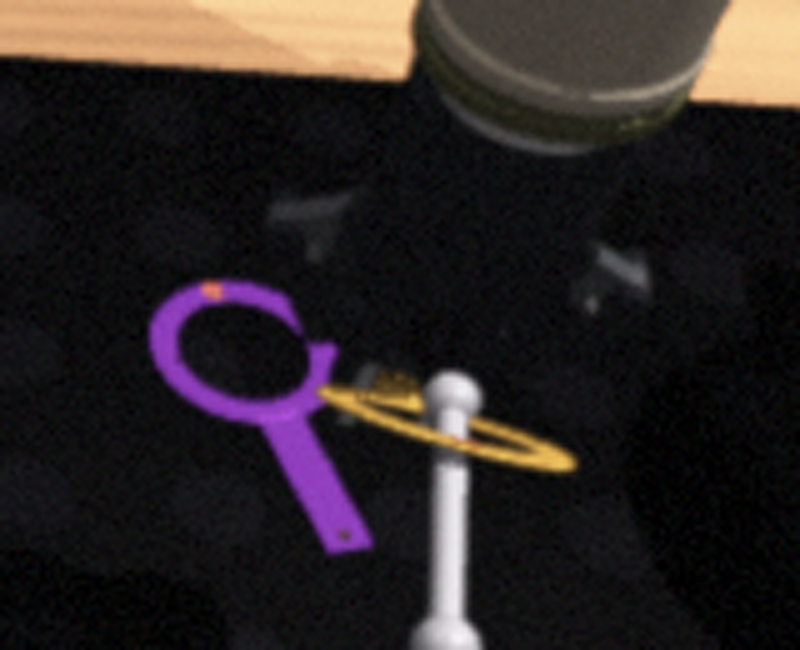

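View pics/t25.png

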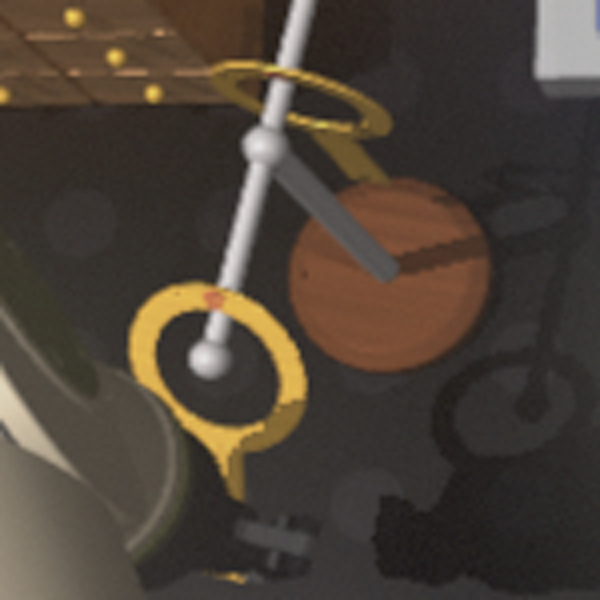

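Request:
{"name": "play_rows", "arguments": {"increments": "0.003 -0.003 0 0;0.003 -0.003 0 0;0.003 -0.003 0 0"}}

```text
clock: 34.9
position: [0.5448, 0.3593, 0.0755]
ee_rot: [-0.441, 0.541, 0.46, 0.549]
ft_force: [-2.7, 0.6, 4.7]
grip_width: 0.201
```

```bash
python3 -c "
from fitf import *
go((0,0,0),1.371)
s=camera('scene');crop(s,430,170,160,130,5,'s26.png')
c=camera('top');crop(c,70,120,150,150,4,'t26.png')
"
```

```text
pos [0.5448 0.3593 0.0755] xax [-0.009  0.027 -1.   ] zyaw 1.382 | shift [ 0.0702  0.4666 -0.457 ]  turn 0.0108 | f [-2.68  0.63  4.7 ] w 0.201 t 34.90 j [-0.81  0.48  0.23  1.55 -0.15  1.12  0.84]
```

View pics/s26.png

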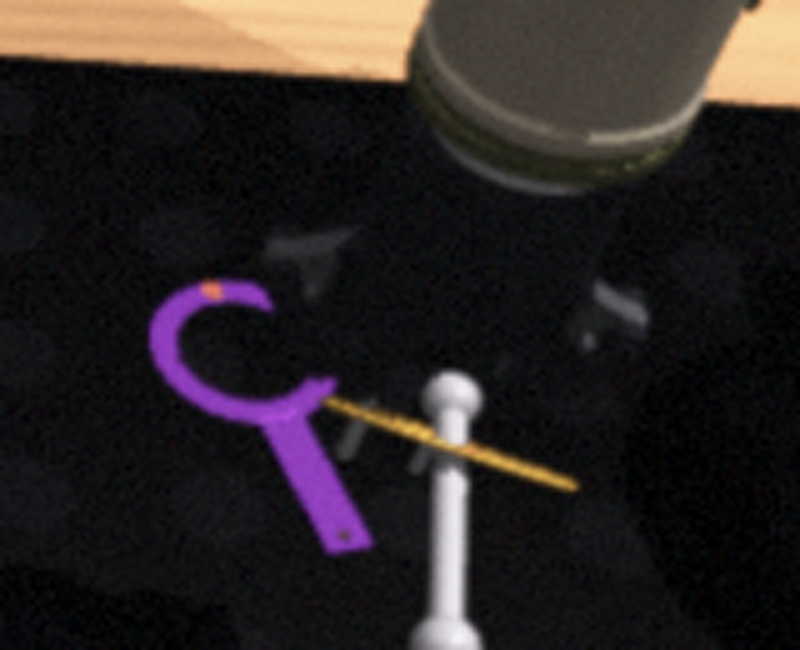

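View pics/t26.png

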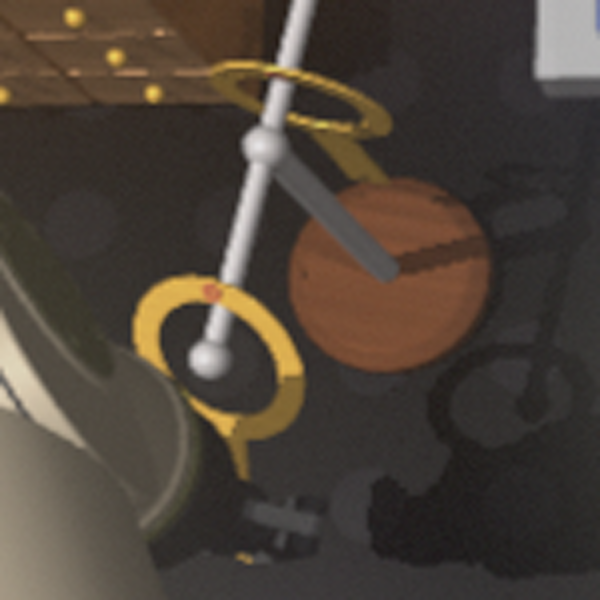

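Request:
{"name": "play_rows", "arguments": {"increments": "0.003 -0.003 0 0;0.003 -0.003 0 0;0 0 0 0"}}

```text
clock: 35.3
position: [0.552, 0.3587, 0.0702]
ee_rot: [-0.441, 0.54, 0.46, 0.55]
ft_force: [-2.8, -0.4, 4.4]
grip_width: 0.202
```

```bash
python3 -c "
from fitf import *
go((0,0,0),1.371)
s=camera('scene');crop(s,430,170,160,130,5,'s27.png')
c=camera('top');crop(c,70,120,150,150,4,'t27.png')
"
```

```text
pos [0.552  0.3587 0.0702] xax [-0.006  0.029 -1.   ] zyaw 1.382 | shift [ 0.0634  0.474  -0.4578]  turn 0.0107 | f [-2.83 -0.38  4.37] w 0.202 t 35.30 j [-0.8   0.5   0.23  1.54 -0.15  1.11  0.85]
```

View pics/s27.png

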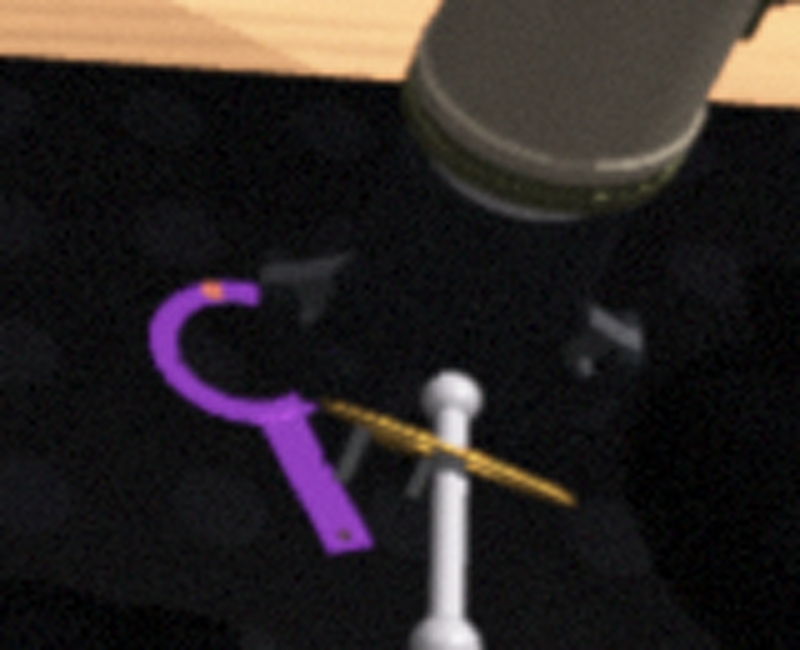

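View pics/t27.png

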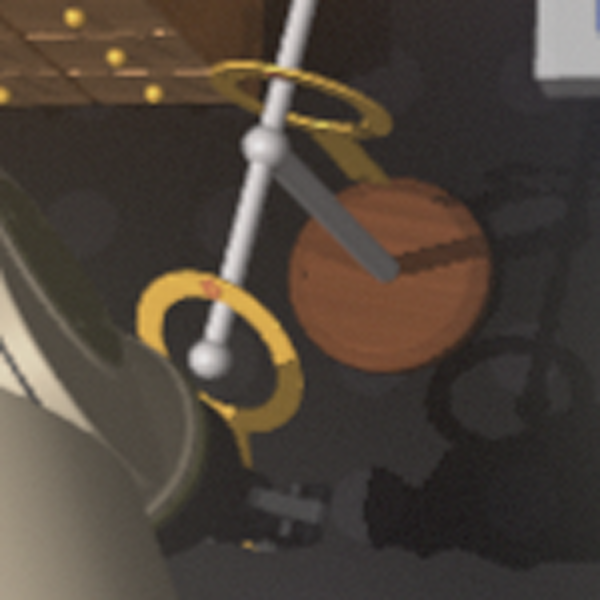

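Request:
{"name": "play_rows", "arguments": {"increments": "0 0 0 0;0 0 0 0;0 0.004 0 0;0 0.01 0 0;0 0.02 0 0;0 0.025 0 0;0 0.025 0 0;0 0.02 0 0;0 0.01 0 0;0 0 0 0", "hand": -1}}

```text
clock: 36.4
position: [0.4305, 0.38, 0.0691]
ee_rot: [-0.441, 0.542, 0.46, 0.548]
ft_force: [-0.3, -0.3, -0.6]
grip_width: 1.007
```

```bash
python3 -c "
from fitf import *
go((0,0,0),1.371)
s=camera('scene');crop(s,430,220,160,150,4,'s28.png')
c=camera('top');crop(c,70,90,150,150,4,'t28.png')
"
```

```text
pos [0.4305 0.38   0.0691] xax [-0.01   0.026 -1.   ] zyaw 1.383 | shift [ 0.0636  0.3509 -0.4553]  turn 0.0116 | f [-0.3  -0.28 -0.58] w 1.007 t 36.40 j [-0.95  0.32  0.2   1.77 -0.1   1.04  0.67]
```

View pics/s28.png

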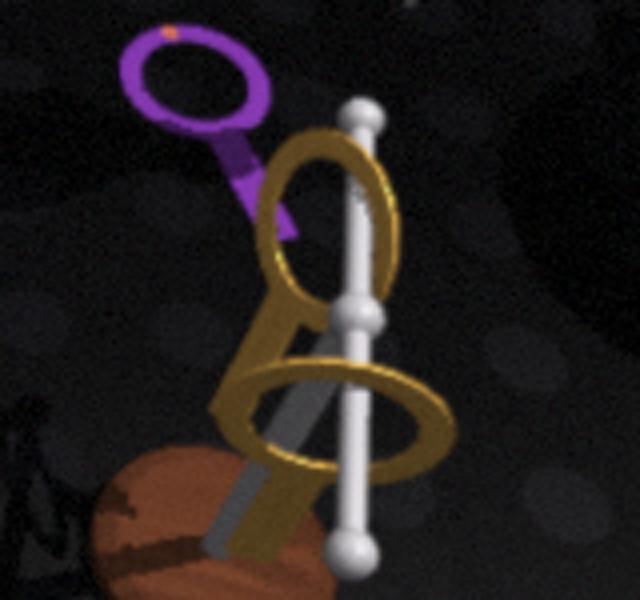

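View pics/t28.png

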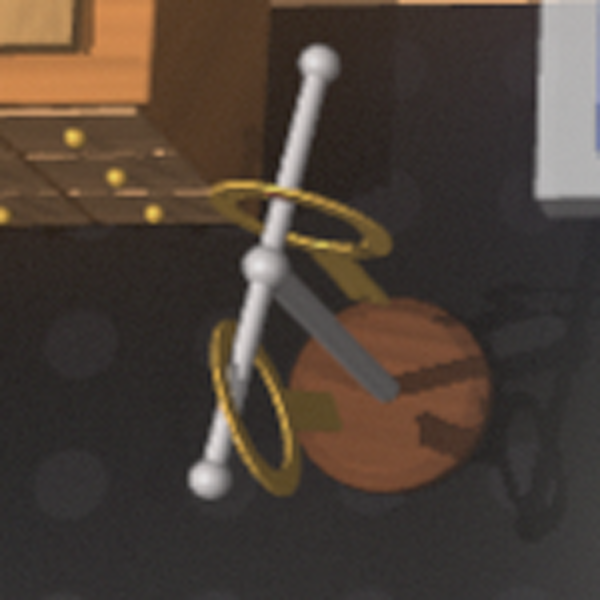

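The frame is on the bar and still swinging, with the twin undisturbed. I'll back away and let it settle.

Request:
{"name": "play_rows", "arguments": {"increments": "0 0.005 0 0;0 0.005 0 0;0 0 0 0;0 0 0 0;0 0 0 0;0 0 0 0;0 0 0 0;0 0 0 0;0 0 0 0;0 0 0 0;0 0 0 0;0 0 0 0;0 0 0 0;0 0 0 0;0 0 0 0;0 0 0 0;0 0 0 0;0 0 0 0;0 0 0 0;0 0 0 0"}}

```text
clock: 38.5
position: [0.4252, 0.3796, 0.069]
ee_rot: [-0.44, 0.543, 0.458, 0.55]
ft_force: [-0.0, -0.7, -0.8]
grip_width: 0.999
```

Request:
{"name": "play_rows", "arguments": {"increments": "0 0 0 0;0 0 0 0;0 0 0 0;0 0 0 0;0 0 0 0;0 0 0 0;0 0 0 0;0 0 0 0;0 0 0 0;0 0 0 0;0 0 0 0;0 0 0 0;0 0 0 0;0 0 0 0;0 0 0 0;0 0 0 0;0 0 0 0;0 0 0 0;0 0 0 0;0 0 0 0"}}

```text
clock: 40.5
position: [0.4252, 0.3796, 0.069]
ee_rot: [-0.44, 0.543, 0.458, 0.55]
ft_force: [-0.5, -0.3, 0.9]
grip_width: 1.006
```

```bash
python3 -c "
from fitf import *
go((0,0,0),1.371)
s=camera('scene');a=s['img'];crop(s,430,220,160,150,4,'s29.png')
for i in range(4):
  c=camera('top')
crop(c,70,90,150,150,4,'t29.png')
b=camera('scene')['img'];print(cv2.absdiff(a,b)[220:370,430:590].max(), (cv2.absdiff(a,b)[220:370,430:590].max(2)>40).sum())
"
```

```text
pos [0.4252 0.3796 0.069 ] xax [-0.008  0.025 -1.   ] zyaw 1.376 | shift [ 0.0628  0.343  -0.4562]  turn 0.0050 | f [-0.49 -0.34  0.94] w 1.006 t 40.50 j [-0.96  0.32  0.2   1.79 -0.1   1.04  0.65]
97 125
```

View pics/s29.png

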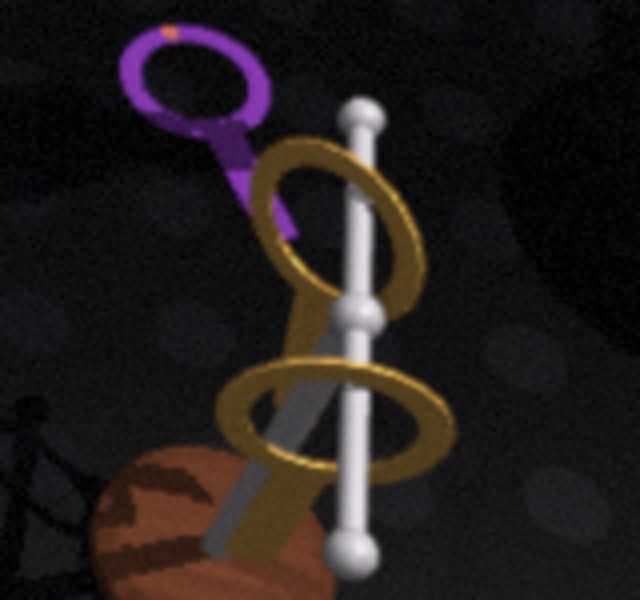

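View pics/t29.png

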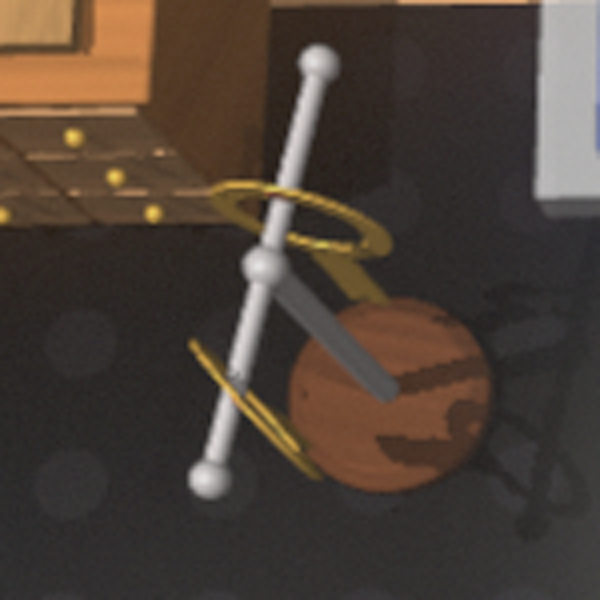

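Request:
{"name": "play_rows", "arguments": {"increments": "0 0 0 0;0 0 0 0;0 0 0 0;0 0 0 0;0 0 0 0;0 0 0 0;0 0 0 0;0 0 0 0;0 0 0 0;0 0 0 0;0 0 0 0;0 0 0 0;0 0 0 0;0 0 0 0;0 0 0 0;0 0 0 0;0 0 0 0;0 0 0 0;0 0 0 0;0 0 0 0"}}

```text
clock: 42.8
position: [0.4253, 0.3796, 0.069]
ee_rot: [-0.44, 0.543, 0.458, 0.55]
ft_force: [-0.5, 0.1, -0.3]
grip_width: 1.002
```

Request:
{"name": "play_rows", "arguments": {"increments": "0 0 0 0;0 0 0 0;0 0 0 0;0 0 0 0;0 0 0 0;0 0 0 0;0 0 0 0;0 0 0 0;0 0 0 0;0 0 0 0;0 0 0 0;0 0 0 0;0 0 0 0;0 0 0 0;0 0 0 0;0 0 0 0;0 0 0 0;0 0 0 0;0 0 0 0;0 0 0 0"}}

```text
clock: 44.8
position: [0.4253, 0.3796, 0.069]
ee_rot: [-0.44, 0.543, 0.458, 0.55]
ft_force: [1.4, -0.0, -0.2]
grip_width: 1.003
```

Request:
{"name": "play_rows", "arguments": {"increments": "0 0 0 0;0 0 0 0;0 0 0 0;0 0 0 0;0 0 0 0;0 0 0 0;0 0 0 0;0 0 0 0;0 0 0 0;0 0 0 0;0 0 0 0;0 0 0 0;0 0 0 0;0 0 0 0;0 0 0 0;0 0 0 0;0 0 0 0;0 0 0 0;0 0 0 0;0 0 0 0"}}

```text
clock: 46.8
position: [0.4253, 0.3796, 0.069]
ee_rot: [-0.44, 0.543, 0.458, 0.55]
ft_force: [-0.0, -0.2, 0.4]
grip_width: 0.999
```

```bash
cat > still.py <<'E'
from fitf import *
import sys
n=sys.argv[1]
s=camera('scene');a=s['img'];crop(s,430,220,160,150,4,f's{n}.png')
for i in range(4):
  c=camera('top')
  b=camera('scene')['img'];d=cv2.absdiff(a,b)[220:370,430:590].max(2);print(d.max(), (d>40).sum(),end=' ')
crop(c,70,90,150,150,4,f't{n}.png')
print(get_obs()['clock'])
E
python3 still.py 30
```

```text
34 0 33 0 34 0 26 0 47.25
```

View pics/s30.png

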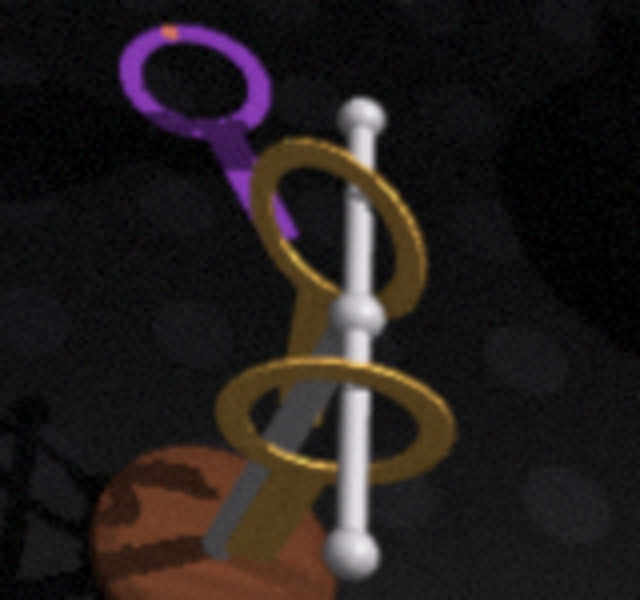

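View pics/t30.png

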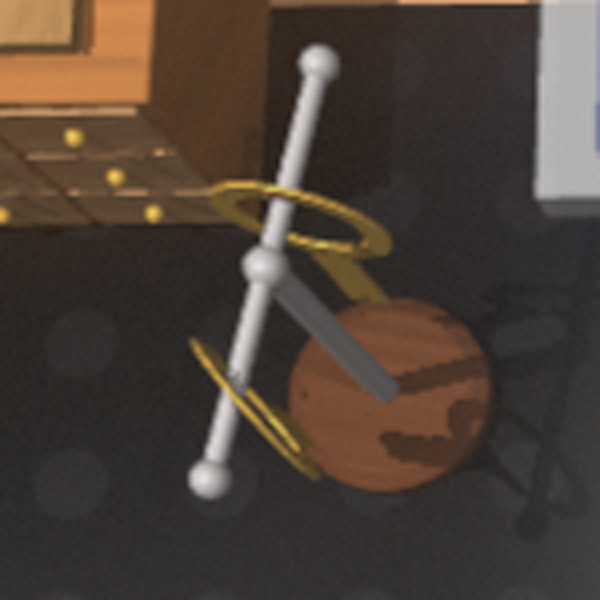

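```bash
python3 - <<'E'
from fitf import *
c=camera('top');s=camera('scene')
# fit: contact x along bar, yaw, lean(pitch), in-plane rot ; compare with brass mask? draw a vertical model
best=None
P=np.array([.6078,.3405,.21]);d=np.array([.98,-.197,0])
ims=[s['img'].copy(),c['img'].copy()]
for cam,im in zip((s,c),ims):
    pass
import itertools
def brass(im,x0,y0,x1,y1):
    h=cv2.cvtColor(im,cv2.COLOR_BGR2HSV); m=((h[...,0]>12)&(h[...,0]<32)&(h[...,1]>110)&(h[...,2]>60)); k=np.zeros_like(m); k[y0:y1,x0:x1]=m[y0:y1,x0:x1]; return k
ms=brass(s['img'],485,250,540,312); mt=brass(c['img'],110,170,158,212)
from scipy.spatial import cKDTree
def pts(p):
    a,yaw,pitch,rot,dz=p
    K=P+d*a+[0,0,.005]
    n=np.array([np.cos(yaw),np.sin(yaw),0]); h=np.array([-n[1],n[0],0])
    dn=np.array([0,0,-1.])*np.cos(pitch)+n*np.sin(pitch); dn2=dn*np.cos(rot)+h*np.sin(rot); h2=h*np.cos(rot)-dn*np.sin(rot)
    C=K+dn*.03+[0,0,dz]
    t=np.linspace(0,2*np.pi,72)[:,None]; R=np.vstack([C+r*(np.cos(t)*dn2+np.sin(t)*h2) for r in (.031,.036,.041)])
    H=np.vstack([C+dn2*l+h2*w for l in np.linspace(.042,.111,10) for w in (-.009,0,.009)])
    return C,dn2,R,H
def cost(p):
    C,dn2,R,H=pts(p); tot=0
    for cam,m,box,Q in ((s,ms,(485,250,540,312),R),(c,mt,(110,170,158,212),R)):
        ij=np.argwhere(m)[:,::-1]; uv=pj(cam,Q); uv=uv[(uv[:,0]>box[0])&(uv[:,0]<box[2])&(uv[:,1]>box[1])&(uv[:,1]<box[3])]
        if len(uv)<30: return 1e3
        tot+=np.minimum(cKDTree(ij).query(uv)[0],6).mean()+np.minimum(cKDTree(uv).query(ij)[0],6).mean()*.5
    return tot
from scipy.optimize import differential_evolution
r=differential_evolution(cost,[(.005,.08),(-2,1.2),(-.5,.5),(-.5,.5),(-.003,.003)],seed=1,maxiter=60,popsize=12,tol=1e-4)
print(r.x,r.fun); C,dn,R,H=pts(r.x); print('eye',C,'down',dn,'tail',C+.112*dn)
for n,cam,x0,y0,w,h in (('s',s,430,220,160,150),('t',c,70,90,150,150)):
    im=cv2.resize(cam['img'],None,fx=4,fy=4)
    for q in pj(cam,R[144:])*4: cv2.circle(im,tuple(q.astype(int)),1,(0,0,255),-1)
    for q in pj(cam,H)*4: cv2.circle(im,tuple(q.astype(int)),1,(0,255,0),-1)
    cv2.imwrite(f'pics/{n}31.png',im[y0*4:(y0+h)*4,x0*4:(x0+w)*4])
E
```

```text
[ 0.04007625 -0.85948325  0.04589166 -0.10884442 -0.0011186 ] 2.6456031177297676
eye [0.64797319 0.33156245 0.18391298] down [-0.05251586 -0.1054619  -0.99303568] tail [0.64209141 0.31975072 0.07269299]
```

View pics/s31.png

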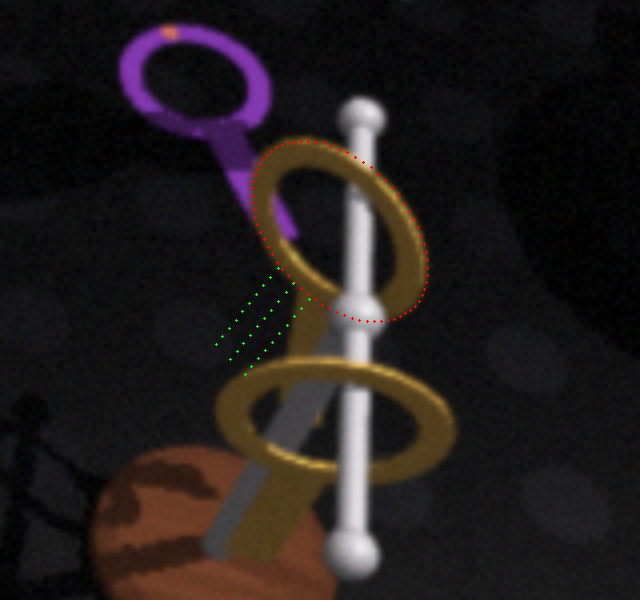

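```bash
python3 still.py 32; python3 -c "
from h import *
cv2.imwrite('pics/top33.png',camera('top')['img'])"
```

```text
36 0 37 0 35 0 35 0 47.8
```

View pics/top33.png

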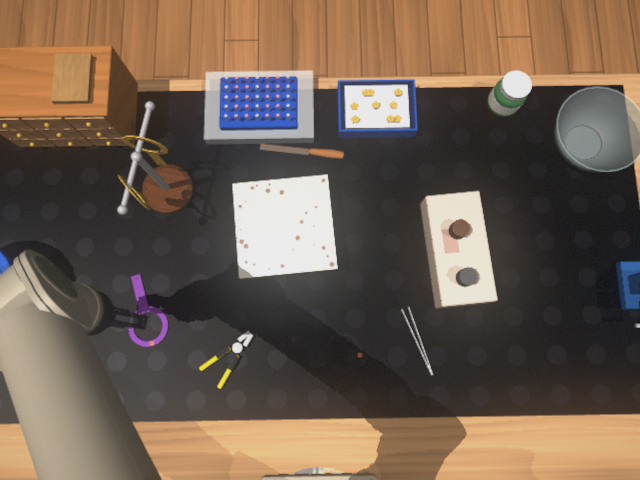

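```bash
python3 - <<'E'
from fitf import *
c=camera('top');s=camera('scene')
P=np.array([.6078,.3405,.21]);d=np.array([.98,-.197,0])
a,yaw,pitch,_,dz=[0.040,-0.859,0.046,0,-.001]
def H(rot):
    K=P+d*a+[0,0,.005]; n=np.array([np.cos(yaw),np.sin(yaw),0]); h=np.array([-n[1],n[0],0])
    dn=np.array([0,0,-1.])*np.cos(pitch)+n*np.sin(pitch); C=K+dn*.03+[0,0,dz]
    dn2=dn*np.cos(rot)+h*np.sin(rot); h2=h*np.cos(rot)-dn*np.sin(rot)
    return np.vstack([C+dn2*l+h2*w for w in (-.01,.01) for l in np.linspace(.042,.112,20)]),C,dn2
cols=[(0,255,0),(255,255,0),(255,0,255),(0,0,255)]
for n,cam,x0,y0,w,h in (('s',s,480,250,70,70),('t',c,110,165,70,50)):
    im=cv2.resize(cam['img'],None,fx=9,fy=9,interpolation=cv2.INTER_CUBIC); 
    cv2.imwrite(f'pics/{n}34.png',im[y0*9:(y0+h)*9,x0*9:(x0+w)*9])
    for rot,col in zip((0,.25,.5,.75),cols):
        for q in pj(cam,H(rot)[0])*9: cv2.circle(im,tuple(q.astype(int)),2,col,-1)
    cv2.imwrite(f'pics/{n}35.png',im[y0*9:(y0+h)*9,x0*9:(x0+w)*9])
E
```

```text
(no output)
```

View pics/s34.png

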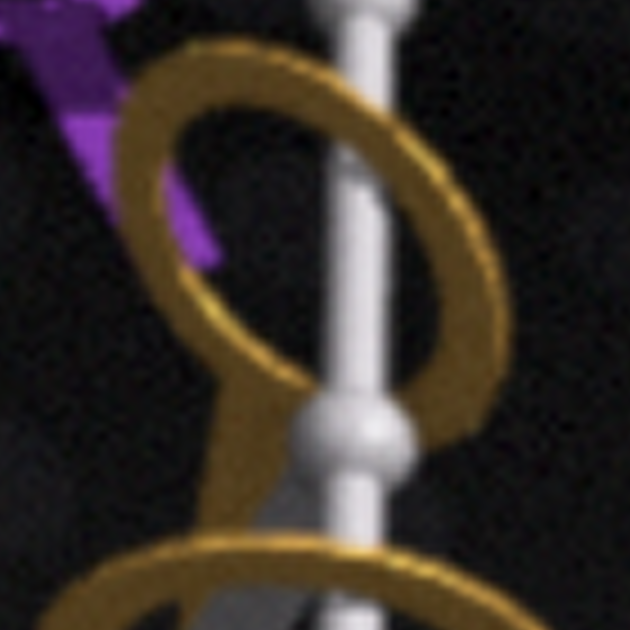

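View pics/s35.png

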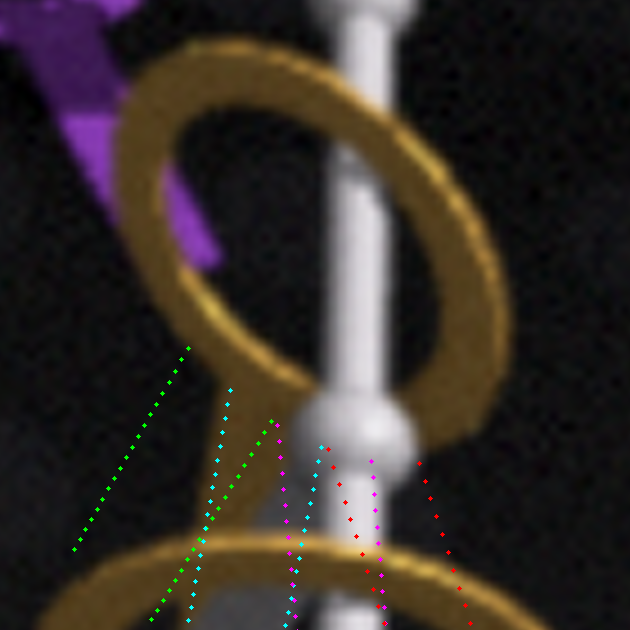

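View pics/t34.png

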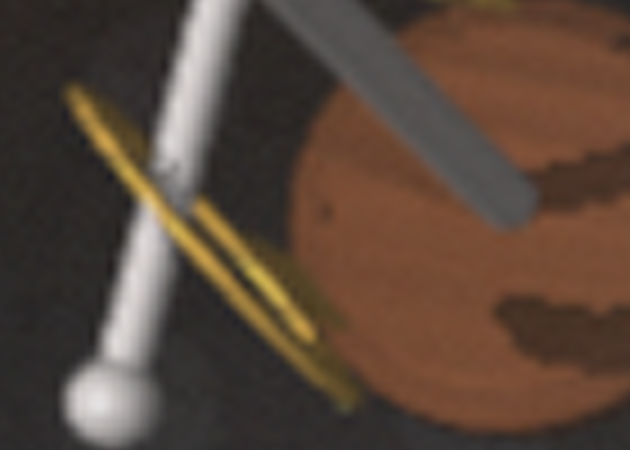

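```bash
python3 - <<'E'
from fitf import *
c=camera('top');s=camera('scene')
print(get_obs()['clock'])
im=cv2.resize(s['img'],None,fx=10,fy=10,interpolation=cv2.INTER_CUBIC)[2900:3450,4750:5350]
im=np.clip(im.astype(float)*1.8,0,255).astype(np.uint8); cv2.imwrite('pics/s36.png',im)
E
```

```text
48.05
```

View pics/s36.png

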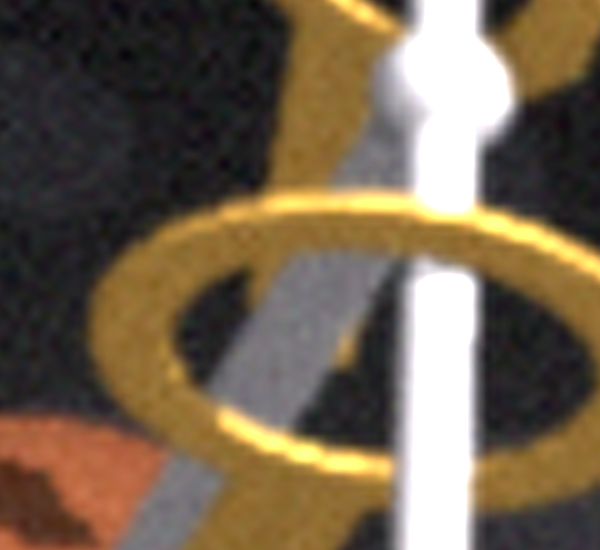

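```bash
python3 - <<'E'
from fitf import *
c=camera('top');s=camera('scene')
def st(p):
    M=Ro.from_rotvec(p[3:]).as_matrix(); return p[:3],M[:,0],M[:,1]   # x towards ring top, handle -x
def res(p):
    C,fx,fy=st(p); R=ring(C,fx,fy); u=pj(s,R); v=pj(c,R)
    i=u[:,0].argmin(); j=u[:,0].argmax(); k=u[:,1].argmin()
    r=list(u[i]-[480+115/9,250+160/9])+list(u[j]-[480+512/9,250+320/9])+list(u[k]-[480+230/9,250+38/9])
    i=v[:,1].argmin(); j=v[:,1].argmax()
    r+=list(v[i]-[110+68/9,165+88/9])+list(v[j]-[110+350/9,165+408/9])
    T=pj(s,[C-.112*fx+.01*fy,C-.112*fx-.01*fy]); T=T[T[:,0].argsort()]
    r+=list(T[0]-[500,320.5])+list(T[1]-[510,326.5])
    return r
best=None
for yaw in np.arange(-3,3.2,.5):
    n=np.array([np.cos(yaw),np.sin(yaw),0]); fx=np.array([0,0,1.]); M=np.c_[fx,np.cross(n,fx),n]
    p=np.r_[.648,.332,.184,Ro.from_matrix(M).as_rotvec()]
    q=least_squares(res,p,diff_step=1e-3,x_scale=[.01]*3+[.2]*3,loss='soft_l1')
    if best is None or q.cost<best.cost: best=q
C,fx,fy=st(best.x); print(best.cost,np.round(best.fun,1)); print('eye',C,'down',-fx,'tilt deg',np.degrees(np.arccos(fx[2])),'tail',C-.112*fx,'com',C-.027*fx)
E
```

```text
0.7259257395508825 [-0.1 -0.5  0.3  0.7 -0.1 -0.4 -0.2  0.2  0.3 -0.   0.4 -0.1 -0.2  0.4]
eye [0.64632072 0.33144648 0.18439047] down [ 0.20799095  0.12959105 -0.96950808] tilt deg 14.18533998646618 tail [0.66961571 0.34596067 0.07580557] com [0.65193648 0.33494543 0.15821375]
```

```bash
python3 still.py 37; python3 -c "
from workcell import workorder,get_obs
print(get_obs()['ft_force'],get_obs()['clock']); print(workorder.hand_in())"
```

```text
19 0 20 0 29 0 30 0 48.6
[ 0.10016588  0.1183543  -0.99047471] 48.6
the job is handed in; nothing more can be done
None
```

The job is done and handed in at 48.6 s. The brass frame is left hanging still by its ring on the near arm of the T-bar. It leans about 14° from vertical.

- **Weight:** it stands on the near half of the firebrick, about 10 cm from the spare weight.
- **Frame:** I slid it flat along the board until about 37 mm of its handle overhung the near edge. I then pinched the handle there, lifted the frame and threaded its ring over the near arm. To tilt the ring up for that, I pressed the handle lightly against the board's edge while gripping it.

**Last checks:**
- **Stillness:** repeated scene pictures over about 0.4 s showed no movement, and the gripper was well clear of the frame with no contact force.
- **Position:** a fit to the pictures puts the hole's centre about 26 mm below the bar and the handle's end about 109 mm below that, clear of the post.
- **Others:** the twin, spare weight and tools looked unmoved in the last top view.

**What disagreed or went less well:**
- **Lean:** the handle is not plumb, and the ring sits turned on the bar, apparently held by friction. I did not nudge it, to avoid knocking it off.
- **Finger length:** the fingertips turned out to be about 30 mm behind the reported TCP, not 8 mm ahead as stated. My first try at gripping the weight therefore closed on nothing.
- **Force:** while touching down to check this, the closed fingertips briefly pressed on the weight's top with about 65 N. Only the fingertips touched. That is above the 40 N limit set for the arm and gripper body, and below the 120 N wrist limit.

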